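# Load a valve block stack into a spring nest

## Task

Load the green leak-test nest: one at a time, lay the aluminium valve block on the nest's white spring-loaded platen, then the blue spacer frame squarely on it, and the orange cover plate on top. Block, spacer and cover must all end pushed fully home against the end stop, square and flush, with the cover pressed down and slid under the steel lip so that the spring clamps the stack there; press firmly but do not force it, and leave the grease jar, tape roll and dial gauge where they are.

Things in the scene. Friction and masses are not known exactly. Their poses are not given: they have to be found in the camera images.
- nest: Fixed green-painted nest, 160 x 124 mm, 83 mm high. Origin: centre of its underside, on the bench; z up; +x is the way parts are pushed home (stop at the +x end, -x end open). Between two 8 mm side walls runs a lane 97 mm wide (y -48.5 to 48.5). Walls reach z 62 mm, from x = 12 mm on z 83. White spring platen as the lane's floor: x -75 to 59, y -47 to 47, top at z 30 mm when up.
- nest_home (a point): Middle of the place on the raised platen (nest x 27, y 0, z 30 mm) over which all three parts are centred when home. The end stop's upright face is 33 mm beyond it in nest +x. Axes as the nest's.
- nest_lip (a point): Middle of the lower front edge of the steel lip (nest x 54, y 0, z 73 mm), which overhangs the stop by 6 mm and is 10 mm thick. With all three parts stacked and the platen up, the cover's top is at z 78, 5 mm too high to pass under it.
- nest_cheek (a point): Middle between the front ends of two steel cheeks that guide the cover sideways (nest x 12, y 0, z 68.5 mm): x 12 to 60 mm, |y| 34.5 to 48.5, z 68.5 to 83. Parts wider than 69 mm must be lowered into the lane before (x < 12) and pushed in below the cheeks; block plus spacer pass 2.5 mm below them.
- platen (a joint): Depth by which the nest's platen is pressed down against its spring, m: 0 up, hard stop at 0.0075. It stays up under the weight of the parts; about 4 N beyond that start it, about 9 N more than the stack's weight hold it at 5 mm and 12 N at the stop. The platen only moves vertically, it cannot tilt.
- body: Valve block, bare aluminium, 66 (x) x 90 (y) x 24 mm, about 0.3 kg; origin at the centre of its underside, z up. Same either way round. Grasp across its 66 mm.
- spacer: Blue plastic spacer frame, 66 (x) x 90 (y) x 12 mm, with a window 38 x 50 mm, about 0.06 kg; origin at the centre of its underside. Same either way round. Grasp across its 66 mm.
- cover: Orange plastic cover plate, 66 (x) x 64 (y) x 12 mm, about 0.1 kg; origin at the centre of its underside. In its top a square thumb recess, 42 x 42 mm and 6 mm deep, centred, for pushing it with closed fingers. Its x lies along the nest's x when fitted, either way round. Grasp across its 64 mm.
- grease_jar: Bystander: white jar with blue lid, 63 mm across, 53 mm high; origin at the centre of its underside.
- tape_roll: Bystander: roll of masking tape, 98 mm across, 25 mm high, lying flat; origin at the centre of its underside.
- dial_gauge: Bystander: round dial indicator with a stem, 105 x 55 x 20 mm, lying flat; origin at the centre of its underside.

How it is judged (in metres and radians):
On the way, in this order (a step that is already met when the one before it is completed fails the run):
1. the valve block lies flat on the platen inside the lane (x of body in the frame of nest between -0.06 and 0.032 m and y of body in the frame of nest between -0.006 and 0.006 m and z of body in the frame of nest between 0.022 and 0.033 m and angle between body's own z axis and vertical below 0.06 rad), for 0.2 s.
2. the spacer lies flat on the block, both inside the lane (all of step 1 and x of spacer in the frame of nest between -0.06 and 0.032 m and y of spacer in the frame of nest between -0.006 and 0.006 m and z of spacer in the frame of nest between 0.046 and 0.057 m and angle between spacer's own z axis and vertical below 0.06 rad and horizontal distance between body and spacer below 0.04 m), for 0.2 s.
At the end, for the whole second after the job is handed in: Block, spacer and cover stacked in this order in the nest, each within 2.5 mm of home at the end stop and 4.5 mm of the lane middle, square within 0.05 rad, flat within 0.06 rad, at rest; cover under the lip, platen held down by 3 mm or more (5 nominal) (x of body in the frame of nest between 0.0245 and 0.0295 m and y of body in the frame of nest between -0.0045 and 0.0045 m and z of body in the frame of nest between 0.022 and 0.0275 m and angle between the x axis of each of body, spacer, cover and the x axis of nest, either way round below 0.05 rad and angle between each of body, spacer, cover's own z axis and vertical below 0.06 rad and linear speed of each of body, spacer, cover below 0.02 m/s and x of spacer in the frame of nest between 0.0245 and 0.0295 m and y of spacer in the frame of nest between -0.0045 and 0.0045 m and z of spacer in the frame of nest between 0.046 and 0.0515 m and x of cover in the frame of nest between 0.0245 and 0.0295 m and y of cover in the frame of nest between -0.0045 and 0.0045 m and z of cover in the frame of nest between 0.058 and 0.0635 m and value of joint platen above 0.003 m); the robot touches nothing.
It fails at once if the cover is pressed on the spacer with more than 45 N (contact force between cover and spacer above 45 N).
It fails at once if the grease jar is moved by more than 25 mm (distance of grease_jar from where it was at the start of the episode above 0.025 m).
It fails at once if the tape roll is moved by more than 25 mm (distance of tape_roll from where it was at the start of the episode above 0.025 m).
It fails at once if the dial gauge is moved by more than 25 mm (distance of dial_gauge from where it was at the start of the episode above 0.025 m).
It also fails if it takes over 72 s, if anything falls off the work surface, if the arm or the gripper's body presses on something with over 40 N, if the wrist force passes 120 N, or if a joint passes its speed limit or range.

## Robot

A 6-joint arm with a two-finger parallel gripper is mounted at the origin on a cart in front of the work surface, level with it; the furniture and walls round the work are solid. World frame = base frame: x ahead of the robot, y to its left, z up, the work surface at z = 0. Lengths are in mm, angles in rad, forces in N, time in s.
With the tool pointing down it reaches from about 250 to 800 mm from the base axis. Payload 3.9 kg.
Tool frame: the origin (TCP) lies midway between the tips of the shut fingers; the grasp point (between the pads) lies 19 mm behind it; z points along the fingers, y is the line along which they close (so a half turn about z gives the same grasp; the last joint's range is limited). The gripper opens to 85 mm and grips with 20 to 120 N. Pads are 22 mm wide; open, the fingers measure 114 mm over their backs; the gripper's body (76 mm by 85 mm) begins 54 mm behind the grasp point. The pads swing forward as they close: fully open they stand 13 mm farther back than shut.
Start: joints at [-1.34, 0.26, -0.138, 1.173, 0, 1.571], TCP at [120.093, -511.07, 231.304] pointing down, gripper open.
Joint ranges: [-2.78, 2.78], [-0.83, 1.72], [-1.28, 1.37], [-1.9, 2.12], [-1.57, 1.48], [-3.14, 3.14]. Speed limits (rad/s): [2.57, 2.57, 3.14, 3.14, 3.14, 3.14].

## Interface

Orientations are given as a 3x3 rotation matrix whose columns are the frame's x, y, z axes.
In Python, from plant import arm, optics gives the robot as it stands.
- The arm moves only by the shell command python3 -m crank 'ROWS' [FORCE]. ROWS is JSON, a list of rows, each an object with "hand": the opening, from 0 (shut) to 1 (fully open); "translation": the shift along the tool's x, y, z in mm, a list of three; "roll": the turn about the tool's z in degrees. A call has 1 to 8 rows; each row shifts and turns the commanded pose from where the row before left it, along the tool's axes as they then stand; what a row does not reach is not made up. A row lasts 1/12 s, in which the tool goes at most 41.7 mm and 7.16 degrees, less where a joint would pass 70% of its speed; a pose out of reach is approached as far as the arm can. A call is refused whole if a number of a shift passes 41.7 or a number of a turn 7.16, either way. A call with a gripper value outside its range is refused whole. The fingers move at their own pace and stop on an object; FORCE is the grip in N (left out, the last holds). Time passes only in rows, so rows that do not move let the fingers close. It gives the time, the measured TCP pose, the force, the opening and the grip force at its end, in the units of the state.
- arm.observe(): the state, without advancing time (a new reading comes with each control period).
- optics.camera(name): name is "side" or "top"; returns the picture (384x512x3 uint8, blue, green, red); there is no depth.
- optics.calibration(name): a dict with "camera_matrix" (3x3 intrinsics, pixels), "k1" (the pictures are not rectified: a ray, as slopes to the right and down, at radius r is drawn at 1 + k1 r^2 times it, then the intrinsics apply), "view" (4x4, takes a point from world to camera coordinates). Camera axes: x right, y up, looking along -z (the intrinsics and any distortion apply to the point x, -y, -z); pixel columns grow to the right and rows downward; lengths in mm; the calibration is good to about 2 mm. A picture is of the moment at which its call begins. calibration takes no time and is no camera call.
- arm.finish_job(): hands the job in; it is judged then, once.
Trained networks look in the newest picture that a camera, given by its name, has taken for a name from the list of things; names that differ only in an ending like _2 or _b are one class to them, and where a whole thing is asked for, a point or a joint stands for the part that bears it (a point fixed in the world has none). Each returns a list of dicts, best first, with "p" (0 to 1); they miss things now and then, are a little off and sometimes report something else, mostly with a low value. They report only what shows in the picture. A call takes as long as a camera call.
- optics.trace(name, camera): "pixels" (384x512 bool, what is visible of it) and "extent" ([left, top, right, bottom] in pixels, round what is visible of it).
The state is a dict: "clock": time; "joint_pos": joint angles; "dq": joint speeds; "joint_efforts": joint torques, N m; "tool_pos": TCP position; "tool_rot": TCP orientation; "ft_force": force on the tool from outside, world axes, zero at the start; "ft_torque": the same for the moment, N m; "grip_width": finger opening in mm; "gripper_force": force on a finger pad.
Only numpy, scipy, OpenCV 4.12 (cv2) and the standard library are available. Lean on these libraries where they do the work, as an engineer would, in place of code of your own. Each camera call takes 0.05 s, during which the arm holds its last target. There are 200 camera calls.

## Working session

There is one attempt and no reset: what is moved stays moved. The work goes in short steps, Python scripts to look and compute and a shell command to move; the robot and the scene stay as the last step left them, time stands still between calls to the robot, and variables do not carry over. Pictures are saved under pics/ and viewed, at most 10 in all, crops included, and the job is handed in when it is done.

```bash
ls; mkdir -p pics; cat > h.py <<'E'
import numpy as np, cv2
from plant import arm, optics
def ray(cam,u,v):
    c=optics.calibration(cam);K=np.array(c["camera_matrix"]);k=c["k1"];V=np.array(c["view"])
    d=np.linalg.inv(K)@[u,v,1];d=d[:2]/d[2];s=d.copy()
    for _ in range(30): s=d/(1+k*(s@s))
    r=V[:3,:3].T@np.array([s[0],-s[1],-1]);o=-V[:3,:3].T@V[:3,3];return o,r
def at(cam,u,v,z):
    o,r=ray(cam,u,v);return (o+r*(z-o[2])/r[2])
def proj(cam,P):
    c=optics.calibration(cam);K=np.array(c["camera_matrix"]);V=np.array(c["view"])
    p=V[:3,:3]@np.array(P,float)+V[:3,3];s=np.array([p[0],-p[1]])/-p[2];s=s*(1+c["k1"]*(s@s))
    return (K@[s[0],s[1],1])[:2]
E
python3 - <<'E'
from h import *
for c in("top","side"):
    im=optics.camera(c);cv2.imwrite(f"pics/{c}0.png",im)
    cal=optics.calibration(c);print(c,ray(c,256,192),cal["k1"])
    for n in("nest","body","spacer","cover"):
        for t in optics.trace(n,c)[:1]:
            print(n,round(t["p"],2),t["extent"])
            np.save(f"pics/{c}_{n}.npy",t["pixels"])
            if c=="top":
                z={"nest":83,"body":24,"spacer":12,"cover":12}[n]
                cs,_=cv2.findContours(t["pixels"].astype(np.uint8),0,2)
                k=max(cs,key=cv2.contourArea)[:,0]
                P=np.array([at(c,u,v,z)[:2] for u,v in k],np.float32);print(cv2.minAreaRect(P))
s=arm.observe();print(s["clock"],s["tool_rot"],s["grip_width"],s["ft_force"])
E
```

```text
pics
top (array([ 406.88311274,    1.74135108, 1206.67365737]), array([ 0.08592182, -0.01618355, -0.99619343])) -0.14409645023043902
nest 0.93 [297.8, 139.5, 345.1, 197.8]
((576.395263671875, -195.7381134033203), (124.69131469726562, 165.78123474121094), 88.28815460205078)
body 0.63 [168.1, 162.2, 204.6, 192.2]
((548.02587890625, 179.20989990234375), (93.61603546142578, 68.06707000732422), 84.16722106933594)
spacer 0.71 [170.2, 129.4, 202.5, 153.2]
((665.1159057617188, 189.44613647460938), (90.47284698486328, 67.96063232421875), 84.85847473144531)
cover 0.84 [160.6, 209.8, 185.1, 232.6]
((424.07421875, 220.01219177246094), (63.41849136352539, 61.4910774230957), 8.05978775024414)
side (array([ 89.57138029, 728.97254233, 821.68403302]), array([ 0.3526435 , -0.68054571, -0.64261427])) 0.035244872557083674
nest 0.61 [226.2, 143.9, 284.7, 199.4]
body 0.79 [180.5, 238.9, 220.5, 275.7]
spacer 0.79 [141.2, 229.5, 181.0, 260.8]
cover 0.56 [213.5, 271.1, 245.9, 304.9]
0.5 [[ 9.73488927e-01  2.28734141e-01 -3.58998187e-05]
 [ 2.28734144e-01 -9.73488923e-01  9.07502186e-05]
 [-1.41904025e-05 -9.65558472e-05 -9.99999995e-01]] 85.38119658513224 [-0.3071371  -0.37699872  0.21280937]
```

```bash
python3 - <<'E'
import cv2,numpy as np
a=cv2.imread("pics/top0.png")[100:260,130:390];cv2.imwrite("pics/a.png",cv2.resize(a,None,fx=3,fy=3,interpolation=2)) 
a=cv2.imread("pics/side0.png")[110:330,100:360];cv2.imwrite("pics/b.png",cv2.resize(a,(702,594),interpolation=2))
E
```

```text
(no output)
```

View pics/a.png

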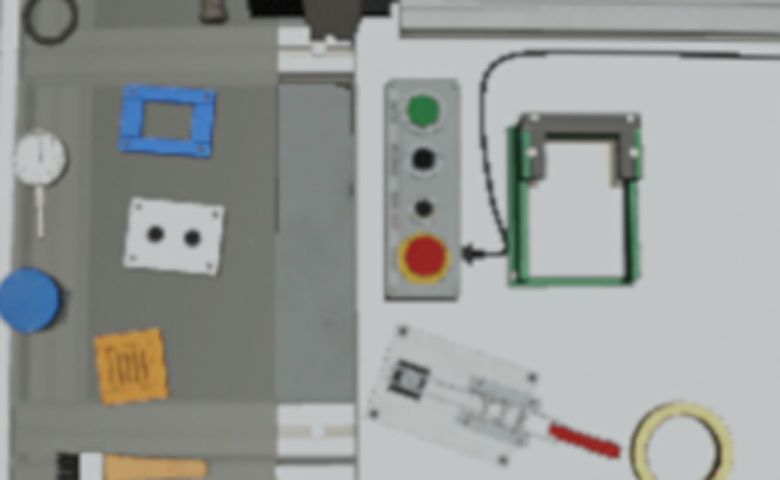

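View pics/b.png

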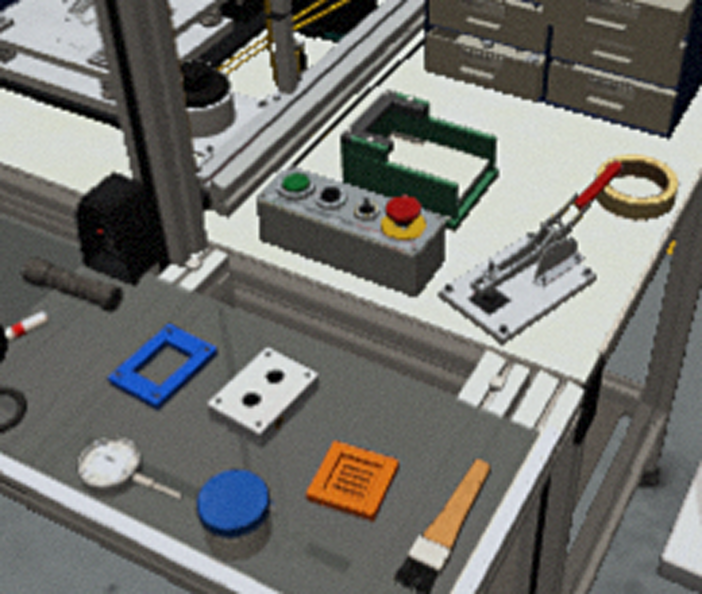

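The top view shows the spacer, block and cover on the left, with the dial gauge and jar further left. The nest is at crop (575,200) with its stop toward image top (world +x), and the tape is at bottom right. I'll fit the poses with both cameras.

```bash
cat >> h.py <<'E'
from scipy.optimize import minimize
def box(x0,x1,y0,y1,z0,z1): return np.array([[x,y,z] for x in(x0,x1) for y in(y0,y1) for z in(z0,z1)],float)
BOX={"body":[box(-33,33,-45,45,0,24)],"spacer":[box(-33,33,-45,45,0,12)],"cover":[box(-33,33,-32,32,0,12)],
"nest":[box(-80,80,-62,62,0,20),box(-80,60,-56.5,56.5,0,62),box(12,66,-56.5,56.5,0,83)]}
S=4
def sil(cam,n,p,hull):
    c,s=np.cos(p[2]),np.sin(p[2]);R=np.array([[c,-s,0],[s,c,0],[0,0,1]])
    m=np.zeros((384*S,512*S),np.uint8)
    Q=[np.array([proj(cam,R@q+[p[0],p[1],p[3]]) for q in b]) for b in BOX[n]]
    if hull: Q=[np.vstack(Q)]
    for q in Q:
        h=cv2.convexHull(((q+.5)*S*16-8).astype(np.float32)).astype(np.int32)
        cv2.fillPoly(m,[h],255,shift=4)
    return cv2.resize(m,(512,384),interpolation=cv2.INTER_AREA)/255.
def fit(n,cams,masks,p0,z=None,hull=None):
    hull=(n=="nest") if hull is None else hull
    M=[]
    for m in masks:
        m=m.astype(np.uint8)
        if n!="x":
            cs,_=cv2.findContours(m,0,2);k=max(cs,key=cv2.contourArea);m=np.zeros_like(m);cv2.fillPoly(m,[cv2.convexHull(k)],1)
        M.append(cv2.GaussianBlur(m.astype(float),(0,0),1))
    def f(p):
        p=list(p)+([z] if z is not None else [])
        return sum(((cv2.GaussianBlur(sil(c,n,p,hull),(0,0),1)-m)**2).sum() for c,m in zip(cams,M))
    d=np.array([6,6,.08]+([] if z is not None else [10]));p0=np.array(p0[:len(d)],float)
    sx=np.vstack([p0]+[p0+np.eye(len(d))[i]*d[i] for i in range(len(d))])
    r=minimize(f,p0,method="Nelder-Mead",options=dict(initial_simplex=sx,xatol=.02,fatol=.01,maxfev=250))
    return r.x,r.fun
E
cat > t.py <<'E'
from h import *
np.set_printoptions(precision=3,suppress=True)
for n,p in dict(nest=[565,-196,0,0],body=[548,179,-.1,0],spacer=[665,189,-.09,0],cover=[424,220,.14,0]).items():
    T=np.load(f"pics/top_{n}.npy");D=np.load(f"pics/side_{n}.npy")
    print(n,"top",*fit(n,["top"],[T],p,0),"side",*fit(n,["side"],[D],p,0),"both",*fit(n,["top","side"],[T,D],p))
E
python3 t.py
```

```text
Traceback (most recent call last):
  File "t.py", line 5, in <module>
    print(n,"top",*fit(n,["top"],[T],p,0),"side",*fit(n,["side"],[D],p,0),"both",*fit(n,["top","side"],[T,D],p))
                                                  ~~~^^^^^^^^^^^^^^^^^^^^
  File "h.py", line 41, in fit
    r=minimize(f,p0,method="Nelder-Mead",options=dict(initial_simplex=sx,xatol=.02,fatol=.01,maxfev=250))
  File "h.py", line 38, in f
    return sum(((cv2.GaussianBlur(sil(c,n,p,hull),(0,0),1)-m)**2).sum() for c,m in zip(cams,M))
  File "h.py", line 38, in <genexpr>
    return sum(((cv2.GaussianBlur(sil(c,n,p,hull),(0,0),1)-m)**2).sum() for c,m in zip(cams,M))
                                  ~~~^^^^^^^^^^^^
  File "h.py", line 22, in sil
    Q=[np.array([proj(cam,R@q+[p[0],p[1],p[3]]) for q in b]) for b in BOX[n]]
                 ~~~~^^^^^^^^^^^^^^^^^^^^^^^^^^
  File "h.py", line 11, in proj
    c=optics.calibration(cam);K=np.array(c["camera_matrix"]);V=np.array(c["view"])
ValueError: time passes only in moves, steps and waits
```

```bash
python3 - <<'E'
from h import *
p=[583,-201,-.03,0]
out=[]
for cam,(u0,v0,w,h),k in(("top",(285,125,75,85),7),("side",(215,135,80,70),7)):
    im=cv2.imread(f"pics/{cam}0.png")[v0:v0+h,u0:u0+w];im=cv2.resize(im,None,fx=k,fy=k,interpolation=cv2.INTER_CUBIC)
    if cam=="side": im=cv2.resize(im,(525,460))[:, :]
    cv2.imwrite(f"pics/z{cam}.png",im)
    out.append(cv2.copyMakeBorder(im,0,600-im.shape[0],0,0,0))
m=np.load("pics/top_nest.npy");print([''.join('#' if x else '.' for x in r) for r in m[136:201:4,294:348:2]])
cv2.imwrite("pics/zz.png",cv2.resize(np.hstack(out),(800,457)))
E
```

```text
['...........................', '.....####################..', '...######################..', '...######################..', '...######################..', '...######################..', '...######################..', '...######################..', '...######################..', '...######################..', '...######################..', '...######################..', '...######################..', '..#######################..', '...######################..', '...........................', '...........................']
```

View pics/ztop.png

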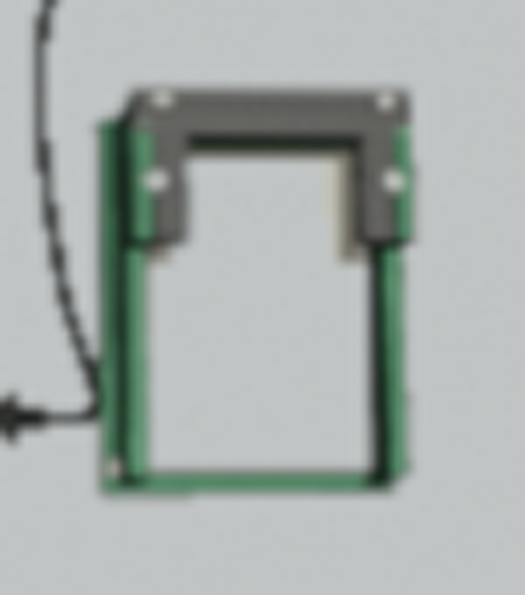

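View pics/zside.png

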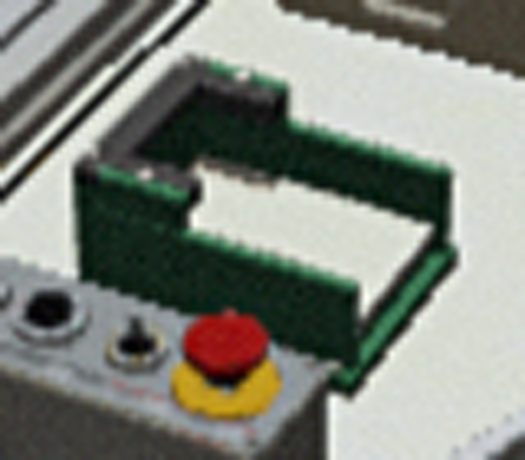

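The top crop shows cheek ends at rows ~242, inner edges at columns 187/361 and the lip front at row ~134. The side crop shows wall ends at (357,287)/(449,170) and apron corners at (348,392)/(456,255). I'll use these as landmarks.

```bash
cat > n.py <<'E'
from h import *
from scipy.optimize import least_squares
np.set_printoptions(precision=2,suppress=True)
T=lambda a,b:(285+(a+.5)/7-.5,125+(b+.5)/7-.5); D=lambda a,b:(215+(a+.5)/6.5625-.5,135+(b+.5)/6.571-.5)
N=None
# cam, nest xyz ('w' wall front), pixel(None=ignore coordinate)
L=[("top",(12,42,83),T(0,243),1),("top",(12,-42,83),T(0,241),1),("top",(12,34.5,83),T(187,0),0),("top",(12,-34.5,83),T(361,0),0),
("top",(54,0,83),T(0,133),1),("top",(30,56.5,83),T(133,0),0),("top",(30,-56.5,83),T(411,0),0),
("top",(-40,48.5,62),T(147,0),0),("top",(-40,-56.5,62),T(405,0),0),("top",("w",-56.5,62),T(0,474),1),("top",(-80,0,0),T(0,491),1),
("side",("w",56.5,62),D(357,287),2),("side",("w",-56.5,62),D(449,170),2),("side",(12,-56.5,83),D(288,90),2),
("side",(-80,62,0),D(348,392),2),("side",(-80,-62,10),D(457,250),0)]
def f(p,cams=("top","side"),full=False):
    c,s=np.cos(p[2]),np.sin(p[2]);r=[]
    for cam,q,px,k in L:
        if cam not in cams: continue
        q=[p[3] if v=="w" else v for v in q]
        o=p[4:6] if cam=="side" and len(p)>4 else (0,0)
        P=[p[0]+c*q[0]-s*q[1]+o[0],p[1]+s*q[0]+c*q[1]+o[1],q[2]];d=proj(cam,P)-px
        r+= [d[0]] if k==0 else [d[1]] if k==1 else list(d)
    return np.array(r)
for cams,x0 in((("top",),[583,-201,0,-75]),(("side",),[583,-201,0,-75]),(("top","side"),[583,-201,0,-75]),(("top","side"),[583,-201,0,-75,0,0])):
    r=least_squares(f,x0,args=(cams,),loss="soft_l1");print(cams,r.x,f(r.x,cams))
E
python3 n.py
```

```text
('top',) [ 583.   -204.32    0.    -79.04] [-0.28 -0.    0.02 -0.19  0.52 -0.31  0.26  0.04  0.18 -0.   -0.2 ]
('side',) [ 581.12 -205.08    0.02  -78.34] [-0.31  0.47  0.37 -0.78  0.16 -1.    0.27  1.01 -0.54]
('top', 'side') [ 582.36 -204.6     0.02  -79.55] [ 0.18  0.    0.06 -0.16  0.75 -0.35  0.2   0.36  0.48  0.11  0.01 -0.48
  0.58  0.33 -0.65 -0.17 -1.02 -0.25  1.01 -0.9 ]
('top', 'side') [ 582.9  -204.32    0.01  -79.13   -1.38   -1.36] [-0.1  -0.11 -0.02 -0.23  0.56 -0.4   0.16  0.18  0.31 -0.12 -0.17 -0.35
  0.48  0.62 -0.69  0.29 -1.1  -0.01  0.95 -0.5 ]
```

```bash
cat > go.py <<'E'
# usage: go.py x y z yangle_deg -> tool-axis shift and roll needed (shift given for axes after the roll)
import sys,numpy as np; from plant import arm
np.set_printoptions(precision=1,suppress=True)
s=arm.observe();R=np.array(s["tool_rot"]);p=np.array(s["tool_pos"])
cur=np.degrees(np.arctan2(R[1,1],R[0,1]))
if len(sys.argv)>4:
    x,y,z,a=map(float,sys.argv[1:5]);roll=-((a-cur+180)%360-180)
    t=np.radians(a);Y=np.array([np.cos(t),np.sin(t),0]);Z=np.array([0,0,-1]);X=np.cross(Y,Z)
    d=np.array([x,y,z])-p;print("roll",round(roll,1),"shift after roll",np.array([X@d,Y@d,Z@d]))
print("t",round(s["clock"],2),"tcp",p,"yang",round(cur,2),"tilt",R[:2,2]*1e3,"F",np.array(s["ft_force"]),"w",round(s["grip_width"],1),"g",s["gripper_force"],"q",np.array(s["joint_pos"]).round(2))
E
python3 -m crank '[{"hand":1,"translation":[0,0,0],"roll":-7.11},{"hand":1,"translation":[0,0,0],"roll":-7.11},{"hand":1,"translation":[0,0,0],"roll":-7.11},{"hand":1,"translation":[0,0,0],"roll":-7.11},{"hand":1,"translation":[0,0,0],"roll":-7.11},{"hand":1,"translation":[0,0,0],"roll":-7.11},{"hand":1,"translation":[0,0,0],"roll":-7.11},{"hand":1,"translation":[0,0,0],"roll":-7.11}]' 30; python3 go.py 548 180 230 -5.7
```

```text
clock: 1.17
tool_pos: [120.1, -511.1, 231.3]
tool_rot: [[0.335, 0.942, -0.0], [0.942, -0.335, -0.0], [-0.0, 0.0, -1.0]]
ft_force: [0.7, 0.2, -0.3]
grip_width: 85.4
gripper_force: 0.0
roll -13.8 shift after roll [730.2 357.2   1.3]
t 1.17 tcp [ 120.1 -511.1  231.3] yang -19.54 tilt [-0.  -0.1] F [ 0.7  0.2 -0.3] w 85.4 g 0.0 q [-1.3  0.3 -0.1  1.2 -0.   0.6]
```

```bash
python3 -m crank '[{"hand":1,"translation":[0,0,0],"roll":-7.1},{"hand":1,"translation":[0,0,0],"roll":-6.7},{"hand":1,"translation":[36.5,17.9,0],"roll":0},{"hand":1,"translation":[36.5,17.9,0],"roll":0},{"hand":1,"translation":[36.5,17.9,0],"roll":0},{"hand":1,"translation":[36.5,17.9,0],"roll":0},{"hand":1,"translation":[36.5,17.9,0],"roll":0},{"hand":1,"translation":[36.5,17.9,0],"roll":0}]' >/dev/null
python3 -m crank '[{"hand":1,"translation":[36.5,17.9,0],"roll":0},{"hand":1,"translation":[36.5,17.9,0],"roll":0},{"hand":1,"translation":[36.5,17.9,0],"roll":0},{"hand":1,"translation":[36.5,17.9,0],"roll":0},{"hand":1,"translation":[36.5,17.9,0],"roll":0},{"hand":1,"translation":[36.5,17.9,0],"roll":0},{"hand":1,"translation":[36.5,17.9,0],"roll":0},{"hand":1,"translation":[36.5,17.9,0],"roll":0}]' >/dev/null;  python3 go.py 548 180 230 -5.7
```

```text
roll -0.4 shift after roll [218.8 102.5   1.6]
t 2.5 tcp [424.3 -27.5 231.6] yang -6.07 tilt [ 1.  -0.3] F [ 0.3 -0.6 -0.3] w 85.5 g 0.0 q [-0.1  0.1 -0.3  1.1 -0.   1.6]
```

```bash
python3 -m crank '[{"hand":1,"translation":[36.4,17.2,8],"roll":0},{"hand":1,"translation":[36.4,17.2,8],"roll":0},{"hand":1,"translation":[36.4,17.2,8],"roll":0},{"hand":1,"translation":[36.4,17.2,8],"roll":0},{"hand":1,"translation":[36.4,17.2,8],"roll":0},{"hand":1,"translation":[36.4,17.2,8],"roll":0},{"hand":1,"translation":[0,0,40],"roll":0},{"hand":1,"translation":[0,0,0],"roll":0}]' >/dev/null;  python3 go.py 548 180 0 -5.7
```

```text
roll -0.2 shift after roll [  2.4   1.2 137.2]
t 3.17 tcp [546.6 177.7 137.2] yang -5.92 tilt [-8.8 -2.8] F [-1.9 -1.4 -0.4] w 85.4 g 0.0 q [ 0.3  0.4 -0.2  1.   0.   2. ]
```

```bash
python3 -m crank '[{"hand":1,"translation":[1,1,35],"roll":0},{"hand":1,"translation":[1,0,35],"roll":0},{"hand":1,"translation":[0,0,35],"roll":0},{"hand":1,"translation":[0,0,20],"roll":0},{"hand":1,"translation":[0,0,12],"roll":0},{"hand":1,"translation":[0,0,0],"roll":0}]' 50;  python3 go.py 548 180 0 -5.7
```

```text
clock: 3.67
tool_pos: [548.0, 177.1, 4.3]
tool_rot: [[0.107, 0.994, -0.006], [0.994, -0.107, -0.002], [-0.003, -0.005, -1.0]]
ft_force: [-0.4, -0.4, 0.9]
grip_width: 85.5
gripper_force: 0.0
roll -0.4 shift after roll [ 2.9 -0.3  4.3]
t 3.67 tcp [548.  177.1   4.3] yang -6.15 tilt [-5.6 -2. ] F [-0.4 -0.4  0.9] w 85.5 g 0.0 q [ 0.3  0.5 -0.4  0.7 -0.   2. ]
```

```bash
python3 -m crank '[{"hand":1,"translation":[2,0,3],"roll":-0.4},{"hand":0,"translation":[0,0,0],"roll":0},{"hand":0,"translation":[0,0,0],"roll":0},{"hand":0,"translation":[0,0,0],"roll":0},{"hand":0,"translation":[0,0,0],"roll":0}]' 50;  python3 go.py 548 180 0 -5.7
```

```text
clock: 4.08
tool_pos: [551.8, 180.9, 5.3]
tool_rot: [[0.099, 0.995, 0.002], [0.995, -0.099, 0.001], [0.001, 0.002, -1.0]]
ft_force: [-1.6, -0.4, 6.2]
grip_width: 64.1
gripper_force: 57.4
roll 0.0 shift after roll [-1.2 -3.7  5.3]
t 4.08 tcp [551.8 180.9   5.3] yang -5.7 tilt [2.5 1. ] F [-1.6 -0.4  6.2] w 64.1 g 57.37118303775787 q [ 0.3  0.5 -0.3  0.7  0.   2. ]
```

```bash
python3 -m crank '[{"hand":0,"translation":[0,0,-10],"roll":0},{"hand":0,"translation":[0,0,-30],"roll":0},{"hand":0,"translation":[0,0,-40],"roll":0},{"hand":0,"translation":[0,0,-40],"roll":0},{"hand":0,"translation":[0,0,-30],"roll":0},{"hand":0,"translation":[0,0,0],"roll":0},{"hand":0,"translation":[0,0,0],"roll":0}]' 50;  python3 go.py 555 -204 160 0;python3 - <<'E'
from h import *
o=[]
for c in("top","side"):
    im=optics.camera(c);cv2.imwrite(f"pics/{c}1.png",im)
    u,v=proj(c,[550,180,140]).astype(int);o.append(cv2.resize(im[v-45:v+45,u-45:u+45],(400,400),interpolation=2))
cv2.imwrite("pics/c.png",np.hstack(o))
E
```

```text
clock: 4.67
tool_pos: [552.6, 181.0, 156.3]
tool_rot: [[0.099, 0.995, 0.006], [0.995, -0.099, 0.002], [0.002, 0.005, -1.0]]
ft_force: [-0.9, -0.8, -2.4]
grip_width: 64.4
gripper_force: 57.3
roll -5.7 shift after roll [-385.     2.4   -3.7]
t 4.67 tcp [552.6 181.  156.3] yang -5.7 tilt [5.7 1.7] F [-0.9 -0.8 -2.4] w 64.4 g 57.312365770339966 q [ 0.3  0.4 -0.1  1.  -0.   2. ]
```

View pics/c.png

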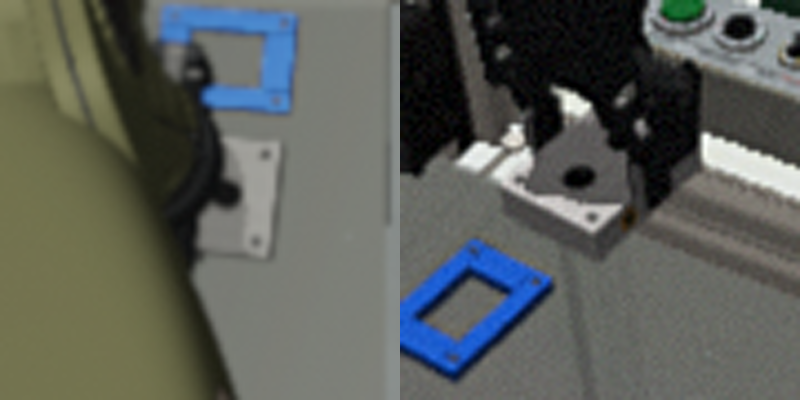

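Body is held in the gripper (right image, flat between the fingers). Moving over the nest.

```bash
python3 -m crank '[{"hand":0,"translation":[0,0,0],"roll":-5.7},{"hand":0,"translation":[-38.5,0.5,0],"roll":0},{"hand":0,"translation":[-38.5,0.5,0],"roll":0},{"hand":0,"translation":[-38.5,0.5,0],"roll":0},{"hand":0,"translation":[-38.5,0.5,0],"roll":0},{"hand":0,"translation":[-38.5,0.5,0],"roll":0},{"hand":0,"translation":[-38.5,0.5,0],"roll":0},{"hand":0,"translation":[-38.5,0.5,0],"roll":0}]' >/dev/null
python3 -m crank '[{"hand":0,"translation":[-38.5,0.5,10],"roll":0},{"hand":0,"translation":[-38.5,0.5,15],"roll":0},{"hand":0,"translation":[-38.5,0.5,20],"roll":0},{"hand":0,"translation":[0,0,15],"roll":0},{"hand":0,"translation":[0,0,0],"roll":0},{"hand":0,"translation":[0,0,0],"roll":0}]' >/dev/null;  python3 go.py 557.5 -203.6 80 0;python3 - <<'E'
from h import *
o=[]
for c in("top","side"):
    im=optics.camera(c);cv2.imwrite(f"pics/{c}2.png",im)
    u,v=proj(c,[565,-204,70]).astype(int);o.append(cv2.resize(im[v-40:v+40,u-40:u+40],(400,400),interpolation=2));print(u-40,v-40)
cv2.imwrite("pics/d.png",np.hstack(o))
E
```

```text
roll -0.0 shift after roll [-1.5  4.6 11.2]
t 5.93 tcp [ 552.9 -202.1   91.2] yang -0.04 tilt [-6.7  3.1] F [-0.2  0.9 -1.7] w 64.7 g 57.20461964607239 q [-0.3  0.5 -0.2  0.9  0.   1.2]
282 130
218 121
```

View pics/d.png

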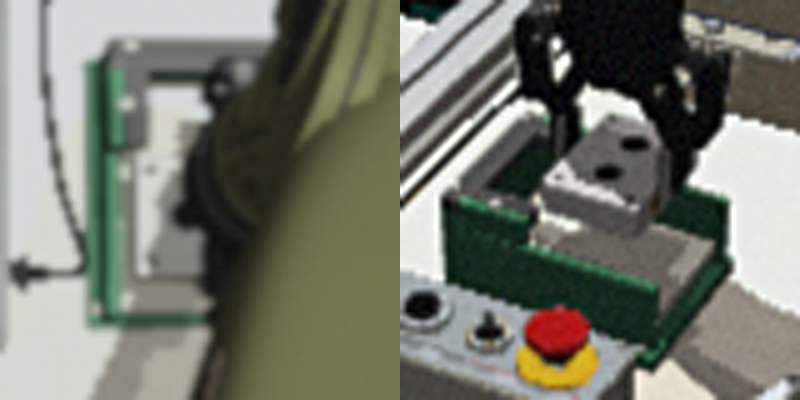

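```bash
python3 - <<'E'
from h import *
T=lambda a,b:(282+(a+.5)/5-.5,130+(b+.5)/5-.5)
print("body left edge",at("top",*T(137,215),110),"bottom-left corner",at("top",*T(137,277),110),"wall inner z62",at("top",*T(120,250),62), "cheek inner z83",at("top",*T(146,120),83))
im=cv2.imread("pics/top2.png").astype(int)
print(im[170:176,300:318].mean(0).astype(int).tolist())
E
```

```text
body left edge [ 553.39891292 -158.74312043  110.        ] bottom-left corner [ 519.897627   -158.17575826  110.        ] wall inner z62 [ 540.0583106  -155.84683781   62.        ] cheek inner z83 [ 610.06984955 -168.68757843   83.        ]
[[95, 124, 80], [72, 96, 57], [50, 68, 39], [77, 104, 62], [107, 139, 89], [116, 143, 107], [120, 139, 125], [113, 124, 123], [116, 122, 123], [168, 172, 171], [203, 209, 207], [208, 214, 213], [201, 207, 207], [179, 184, 184], [140, 145, 145], [116, 120, 120], [90, 94, 94], [57, 58, 59]]
```

```bash
python3 -m crank '[{"hand":0,"translation":[-0.5,0,15],"roll":0},{"hand":0,"translation":[0,0,15],"roll":0},{"hand":0,"translation":[0,0,14],"roll":0},{"hand":0,"translation":[0,0,6],"roll":0},{"hand":0,"translation":[0,0,0],"roll":0},{"hand":0,"translation":[0,0,0],"roll":0}]' >/dev/null;  python3 go.py 557.5 -203.6 35.3 0
```

```text
roll 0.1 shift after roll [-0.9  1.3  9.5]
t 6.53 tcp [ 556.2 -202.7   44.8] yang 0.08 tilt [ 0.5 -0.1] F [ 0.4  0.3 -2.6] w 64.5 g 57.22553372383118 q [-0.3  0.5 -0.3  0.8  0.   1.2]
```

```bash
python3 -m crank '[{"hand":0,"translation":[0,0,5],"roll":0},{"hand":0,"translation":[0,0,3],"roll":0},{"hand":0,"translation":[0,0,2],"roll":0},{"hand":0,"translation":[0,0,0],"roll":0},{"hand":0,"translation":[0,0,0],"roll":0}]' >/dev/null;  python3 go.py 557.5 -203.6 35.3 0
```

```text
roll 0.0 shift after roll [-0.1  1.1 -0.1]
t 6.95 tcp [ 556.4 -203.5   35.2] yang 0.01 tilt [ 1.5 -0. ] F [-0.8  1.   4.7] w 64.8 g 58.16630423069 q [-0.3  0.5 -0.3  0.8  0.   1.2]
```

```bash
python3 -m crank '[{"hand":1,"translation":[0,0,0],"roll":0},{"hand":1,"translation":[0,0,0],"roll":0},{"hand":1,"translation":[0,0,0],"roll":0},{"hand":1,"translation":[0,0,0],"roll":0},{"hand":1,"translation":[0,0,-20],"roll":0},{"hand":1,"translation":[0,0,-40],"roll":0},{"hand":1,"translation":[0,0,-40],"roll":0},{"hand":1,"translation":[0,0,-20],"roll":0}]' >/dev/null;  python3 go.py 664.8 189.3 140 -5.4
```

```text
roll 5.4 shift after roll [401.9  69.6  18.5]
t 7.62 tcp [ 557.6 -204.3  158.5] yang -0.0 tilt [ 5.2 -2. ] F [ 1.3  0.2 -0.3] w 85.4 g 0.0 q [-0.3  0.4 -0.1  1.1 -0.   1.2]
```

```bash
python3 -m crank '[{"hand":1,"translation":[0,0,-10],"roll":5.4},{"hand":1,"translation":[40.1,7,0],"roll":0},{"hand":1,"translation":[40.1,7,0],"roll":0},{"hand":1,"translation":[40.1,7,0],"roll":0},{"hand":1,"translation":[40.1,7,0],"roll":0},{"hand":1,"translation":[40.1,7,0],"roll":0},{"hand":1,"translation":[40.1,7,0],"roll":0},{"hand":1,"translation":[40.1,7,0],"roll":0}]' >/dev/null
python3 -m crank '[{"hand":1,"translation":[40.1,7,0],"roll":0},{"hand":1,"translation":[40.1,7,15],"roll":0},{"hand":1,"translation":[40.1,7,30],"roll":0},{"hand":1,"translation":[0,0,30],"roll":0},{"hand":1,"translation":[0,0,20],"roll":0},{"hand":1,"translation":[0,0,0],"roll":0}]' >/dev/null;  python3 go.py 665.5 189.3 0 -5.4; python3 - <<'E'
from h import *
o=[]
for c,P in(("side",[665,190,40]),("top",[556,-204,60])):
    im=optics.camera(c);cv2.imwrite(f"pics/{c}3.png",im)
    u,v=proj(c,P).astype(int);o.append(cv2.resize(im[v-40:v+40,u-40:u+40],(400,400),interpolation=2));print(u-40,v-40)
cv2.imwrite("pics/e.png",np.hstack(o))
t=optics.trace("body","top")
for r in t[:1]:
    print(r["p"],r["extent"]);print(fit("body",["top"],[r["pixels"]],[556,-204,0],30))
E
```

```text
roll 0.1 shift after roll [ 9.4  7.8 69.1]
t 8.78 tcp [656.9 180.7  69.1] yang -5.31 tilt [-9.7 -2.9] F [-1.7 -1.  -2.3] w 85.5 g 0.0 q [ 0.3  0.6  0.   1.  -0.   1.9]
117 196
282 134
0.71 [302.5, 160.4, 335.2, 189.6]
(array([ 5.56521412e+02, -2.04554977e+02,  3.55709877e-03]), np.float64(7.28785584653972))
```

View pics/e.png

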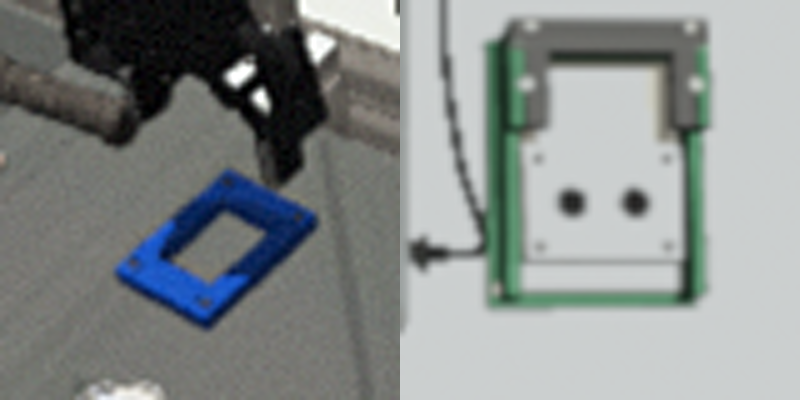

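```bash
python3 -m crank '[{"hand":1,"translation":[0,0,10],"roll":0},{"hand":1,"translation":[0,0,0],"roll":0},{"hand":1,"translation":[0,0,0],"roll":0},{"hand":1,"translation":[0,0,0],"roll":0}]' >/dev/null;  python3 go.py 666 190.4 0 -5.4
```

```text
roll -0.0 shift after roll [10.4  3.7 65.8]
t 9.27 tcp [661.3 180.4  65.8] yang -5.43 tilt [1.1 0.3] F [-1.   0.5 -0.1] w 85.4 g 0.0 q [0.3 0.6 0.  1.  0.  1.9]
```

```bash
python3 -m crank '[{"hand":1,"translation":[5.2,1.8,20],"roll":0},{"hand":1,"translation":[5.2,1.9,20],"roll":0},{"hand":1,"translation":[0,0,15],"roll":0},{"hand":1,"translation":[0,0,8],"roll":0},{"hand":1,"translation":[0,0,0],"roll":0},{"hand":1,"translation":[0,0,0],"roll":0}]' >/dev/null;  python3 go.py 666 190.4 0 -5.4
```

```text
roll -0.0 shift after roll [-0.1  0.5  2.2]
t 9.77 tcp [665.5 190.5   2.2] yang -5.41 tilt [-0.2 -0.1] F [ 0.9 -0.3  0.2] w 85.4 g 0.0 q [ 0.3  0.7 -0.   0.8 -0.   1.9]
```

```bash
python3 -m crank '[{"hand":1,"translation":[0,0,4.5],"roll":0},{"hand":0,"translation":[0,0,0],"roll":0},{"hand":0,"translation":[0,0,0],"roll":0},{"hand":0,"translation":[0,0,0],"roll":0},{"hand":0,"translation":[0,0,0],"roll":0}]' 30;  python3 go.py 666 190.4 0 -5.4; python3 - <<'E'
from h import *
im=optics.camera("side");u,v=proj("side",[665,190,10]).astype(int);cv2.imwrite("pics/f.png",cv2.resize(im[v-35:v+35,u-45:u+45],(720,560),interpolation=2))
E
```

```text
clock: 10.18
tool_pos: [666.2, 190.8, -1.5]
tool_rot: [[0.094, 0.996, 0.002], [0.996, -0.094, 0.0], [0.001, 0.002, -1.0]]
ft_force: [-0.4, 0.4, 3.7]
grip_width: 65.1
gripper_force: 34.0
roll 0.0 shift after roll [-0.4 -0.2 -1.5]
t 10.18 tcp [666.2 190.8  -1.5] yang -5.4 tilt [1.6 0.4] F [-0.4  0.4  3.7] w 65.1 g 34.04692590236664 q [ 0.3  0.7 -0.   0.8 -0.   1.9]
```

View pics/f.png

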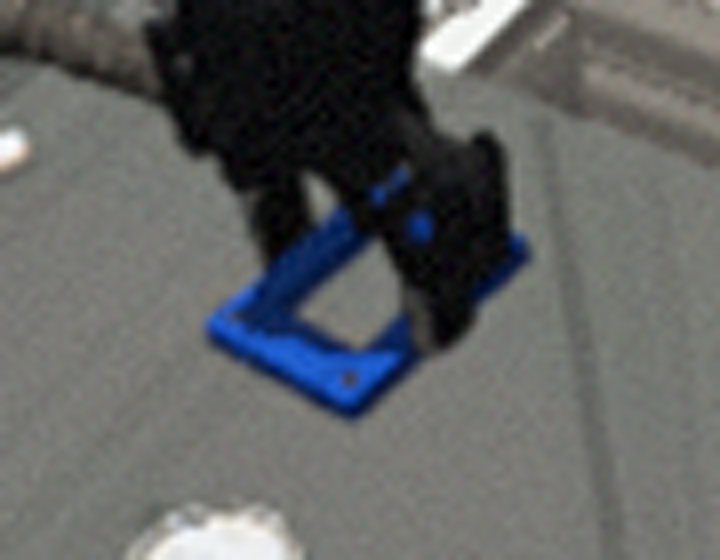

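```bash
python3 -m crank '[{"hand":0,"translation":[0,0,-10],"roll":0},{"hand":0,"translation":[0,0,-30],"roll":0},{"hand":0,"translation":[0,0,-40],"roll":0},{"hand":0,"translation":[0,0,-40],"roll":0},{"hand":0,"translation":[0,0,-40],"roll":-5.4},{"hand":0,"translation":[0,0,0],"roll":0}]' >/dev/null;  python3 go.py 556.5 -203.4 120 0
```

```text
roll 0.2 shift after roll [-395.5 -113.8   48. ]
t 10.73 tcp [670.3 192.1 168. ] yang 0.16 tilt [15.1  4.4] F [1.6 0.2 1.6] w 65.2 g 33.72437238693237 q [0.3 0.6 0.2 1.2 0.  1.9]
```

```bash
python3 -m crank '[{"hand":0,"translation":[-39.4,-11,0],"roll":0},{"hand":0,"translation":[-39.4,-11,0],"roll":0},{"hand":0,"translation":[-39.4,-11,0],"roll":0},{"hand":0,"translation":[-39.4,-11,0],"roll":0},{"hand":0,"translation":[-39.4,-11,0],"roll":0},{"hand":0,"translation":[-39.4,-11,0],"roll":0},{"hand":0,"translation":[-39.4,-11,0],"roll":0},{"hand":0,"translation":[-39.4,-11,0],"roll":0}]' >/dev/null
python3 -m crank '[{"hand":0,"translation":[-39.4,-11,0],"roll":0},{"hand":0,"translation":[-39.4,-11,10],"roll":0},{"hand":0,"translation":[0,0,20],"roll":0},{"hand":0,"translation":[0,0,10],"roll":0},{"hand":0,"translation":[0,0,0],"roll":0},{"hand":0,"translation":[0,0,0],"roll":0},{"hand":0,"translation":[0,0,0],"roll":0}]' >/dev/null;  python3 go.py 556.5 -203.4 54 0; python3 - <<'E'
from h import *
im=optics.camera("top");cv2.imwrite("pics/top4.png",im)
b=im.astype(int);m=(b[...,0]-b[...,2]>60)
ys,xs=np.where(m[120:220,290:345]);print("blue px rows",ys.min()+120,ys.max()+120,"cols",xs.min()+290,xs.max()+290)
r=b[:,:,0]-b[:,:,2]
for v in (160,165,170,175,180): print(v,r[v,300:325].tolist())
E
```

```text
roll 0.1 shift after roll [-1.7  0.1 64.2]
t 11.98 tcp [ 556.4 -201.7  118.2] yang 0.12 tilt [0.6 0.1] F [-0.2  0.  -0.8] w 64.7 g 33.68993818759918 q [-0.3  0.4 -0.2  1.   0.   1.2]
blue px rows 159 182 cols 309 323
160 [17, 14, 9, 11, 13, 5, -6, -11, 7, 70, 115, 104, 76, 88, 117, 127, 128, 125, 114, 86, 42, 6, 0, 0, 0]
165 [15, 13, 10, 15, 19, 13, -1, -6, 2, 53, 113, 126, 126, 125, 122, 109, 65, 17, -2, -4, -1, 2, 1, 0, 1]
170 [15, 13, 11, 16, 19, 14, 1, -4, -2, 29, 97, 124, 124, 114, 91, 82, 64, 23, -2, -6, -5, -3, -1, 1, 1]
175 [18, 16, 11, 15, 19, 15, 3, -5, -6, 15, 88, 123, 123, 114, 90, 82, 81, 60, 9, -6, -6, -5, -6, -5, -2]
180 [17, 14, 10, 15, 19, 15, 5, -5, -6, 14, 81, 112, 84, 42, 52, 76, 82, 82, 82, 82, 83, 83, 81, 67, 38]
```

```bash
python3 - <<'E'
from h import *
for v,u in((165,309.1),(170,309.45),(175,309.6),(180,309.7)): print(at("top",u,v,131.7))
E
```

```text
[ 570.7337602  -156.19454474  131.7       ]
[ 557.41209861 -156.88393326  131.7       ]
[ 544.12643905 -157.0474734   131.7       ]
[ 530.87538455 -157.08435301  131.7       ]
```

```bash
python3 -m crank '[{"hand":0,"translation":[-2.7,0,20],"roll":0},{"hand":0,"translation":[0,0,20],"roll":0},{"hand":0,"translation":[0,0,14],"roll":0},{"hand":0,"translation":[0,0,6],"roll":0},{"hand":0,"translation":[0,0,0],"roll":0},{"hand":0,"translation":[0,0,0],"roll":0}]' >/dev/null;  python3 go.py 556.5 -204.4 52.5 0
```

```text
roll 0.1 shift after roll [0.7 0.1 5.8]
t 12.53 tcp [ 556.4 -205.1   58.3] yang 0.07 tilt [ 0.8 -0.3] F [-0.6  0.1 -0.9] w 64.9 g 33.68889927864075 q [-0.3  0.5 -0.2  0.8  0.   1.2]
```

```bash
python3 -m crank '[{"hand":0,"translation":[0.5,0,3.5],"roll":0},{"hand":0,"translation":[0,0,2],"roll":0},{"hand":0,"translation":[0,0,1],"roll":0},{"hand":0,"translation":[0,0,0],"roll":0},{"hand":0,"translation":[0,0,0],"roll":0}]' >/dev/null;  python3 go.py 556.5 -204.4 52.5 0
```

```text
roll 0.0 shift after roll [ 0.8 -0.1 -0.4]
t 12.95 tcp [ 556.6 -205.2   52.1] yang 0.01 tilt [ 2.  -0.2] F [0.4 0.5 4.5] w 65.1 g 34.22449350357056 q [-0.3  0.5 -0.3  0.8  0.   1.2]
```

```bash
python3 -m crank '[{"hand":1,"translation":[0,0,0],"roll":0},{"hand":1,"translation":[0,0,0],"roll":0},{"hand":1,"translation":[0,0,0],"roll":0},{"hand":1,"translation":[0,0,0],"roll":0},{"hand":1,"translation":[0,0,-20],"roll":0},{"hand":1,"translation":[0,-10,-30],"roll":-7.1},{"hand":1,"translation":[0,0,-10],"roll":-7.1},{"hand":0.53,"translation":[0,0,0],"roll":-7.1}]' >/dev/null
python3 -m crank '[{"hand":0.53,"translation":[0,0,0],"roll":-7.1},{"hand":0.53,"translation":[0,0,0],"roll":-7.1},{"hand":0.53,"translation":[0,0,0],"roll":-7.1},{"hand":0.53,"translation":[0,0,0],"roll":-7.1},{"hand":0.53,"translation":[0,0,0],"roll":-7.1},{"hand":0.53,"translation":[0,0,0],"roll":-7.1},{"hand":0.53,"translation":[0,0,0],"roll":-7.1},{"hand":0.53,"translation":[0,0,0],"roll":-7.1}]' >/dev/null;  python3 go.py 500 -204.4 100 90
```

```text
roll -11.5 shift after roll [45.4  0.7 10.8]
t 14.28 tcp [ 545.4 -205.1  110.8] yang 78.45 tilt [-0.7  0.1] F [-0.4 -0.3 -0.1] w 45.1 g 0.0 q [-0.4  0.4 -0.2  0.9 -0.  -0.2]
```

```bash
python3 -m crank '[{"hand":0.53,"translation":[0,0,0],"roll":-5.8},{"hand":0.53,"translation":[0,0,0],"roll":-5.8},{"hand":0.53,"translation":[23,0.4,0],"roll":0},{"hand":0.53,"translation":[23,0.3,0],"roll":0},{"hand":0.53,"translation":[0,0,0],"roll":0},{"hand":0.53,"translation":[0,0,0],"roll":0}]' >/dev/null;  python3 go.py 500 -204.4 36 90; python3 - <<'E'
from h import *
im=optics.camera("side");cv2.imwrite("pics/side5.png",im);optics.camera("top")
for n,z in(("body",30),("spacer",54)):
    for c in ("top","side"):
        r=optics.trace(n,c)[:1]
        if r: print(n,c,r[0]["p"],r[0]["extent"],fit(n,[c],[r[0]["pixels"]],[556,-204,0],z))
E
```

```text
roll -0.3 shift after roll [-1.7 -0.5 74.8]
t 14.78 tcp [ 498.3 -203.9  110.8] yang 89.66 tilt [-1.3  0.5] F [ 0.7 -1.  -0.6] w 45.2 g 0.0 q [-0.4  0.4 -0.3  0.9 -0.  -0.4]
body top 0.67 [311.9, 161.8, 329.6, 180.0] (array([ 5.56e+02, -2.04e+02,  8.00e-02]), np.float64(514.6432975422942))
body side 0.55 [262.4, 161.8, 281.1, 176.7] (array([ 5.35276182e+02, -2.31723159e+02,  3.98749604e-01]), np.float64(341.3629055765075))
spacer top 0.6 [310.0, 164.2, 338.2, 187.6] (array([ 5.60771851e+02, -2.03955612e+02,  4.41570716e-02]), np.float64(158.48810504341316))
spacer side 0.57 [248.0, 153.2, 273.8, 173.8] (array([ 5.55950279e+02, -2.08182354e+02,  5.68466655e-02]), np.float64(30.968880321960032))
```

```bash
python3 -m crank '[{"hand":0.53,"translation":[0,-0.3,30],"roll":-0.3},{"hand":0.53,"translation":[0,0,30],"roll":0},{"hand":0.53,"translation":[0,0,12],"roll":0},{"hand":0.53,"translation":[0,0,0],"roll":0},{"hand":0.53,"translation":[-5,0,0],"roll":0},{"hand":0.53,"translation":[-5,0,0],"roll":0},{"hand":0.53,"translation":[-5,0,0],"roll":0},{"hand":0.53,"translation":[-5,0,0],"roll":0}]' ;  python3 go.py 566 -204.4 36 90
```

```text
clock: 15.75
tool_pos: [520.3, -204.8, 40.2]
tool_rot: [[-1.0, 0.0, 0.0], [0.0, 1.0, -0.001], [-0.0, -0.001, -1.0]]
ft_force: [-3.9, -0.9, 3.6]
grip_width: 45.0
gripper_force: 2.1
roll -0.0 shift after roll [-45.7   0.4   4.2]
t 15.75 tcp [ 520.3 -204.8   40.2] yang 90.0 tilt [ 0.1 -1. ] F [-3.9 -0.9  3.6] w 45.0 g 2.096138633787632 q [-0.4  0.5 -0.4  0.7 -0.  -0.4]
```

```bash
python3 -m crank '[{"hand":0.53,"translation":[-6,0,0],"roll":0},{"hand":0.53,"translation":[-6,0,0],"roll":0},{"hand":0.53,"translation":[-6,0,0],"roll":0},{"hand":0.53,"translation":[-6,0,0],"roll":0},{"hand":0.53,"translation":[-5,0,0],"roll":0},{"hand":0.53,"translation":[-4,0,0],"roll":0},{"hand":0.53,"translation":[-3,0,0],"roll":0},{"hand":0.53,"translation":[0,0,0],"roll":0}]' ;  python3 go.py 566 -204.4 36 90
```

```text
clock: 16.42
tool_pos: [556.9, -204.5, 39.0]
tool_rot: [[-1.0, -0.0, 0.001], [-0.0, 1.0, 0.0], [-0.001, 0.0, -1.0]]
ft_force: [-2.0, 0.0, 0.8]
grip_width: 45.2
gripper_force: 0.5
roll 0.0 shift after roll [-9.1  0.1  3. ]
t 16.42 tcp [ 556.9 -204.5   39. ] yang 90.02 tilt [1.4 0. ] F [-2.   0.   0.8] w 45.2 g 0.4698552130794553 q [-0.3  0.5 -0.3  0.8  0.  -0.3]
```

```bash
python3 -m crank '[{"hand":0.53,"translation":[-3,0,0],"roll":0},{"hand":0.53,"translation":[-3,0,0],"roll":0},{"hand":0.53,"translation":[-2,0,0],"roll":0},{"hand":0.53,"translation":[-1,0,0],"roll":0},{"hand":0.53,"translation":[0,0,0],"roll":0}]' ;  python3 go.py 566 -204.4 36 90
```

```text
clock: 16.83
tool_pos: [565.3, -204.4, 38.9]
tool_rot: [[-1.0, -0.0, 0.001], [-0.0, 1.0, 0.0], [-0.001, 0.0, -1.0]]
ft_force: [-0.7, 0.1, -0.8]
grip_width: 45.1
gripper_force: 0.5
roll 0.0 shift after roll [-0.7  0.   2.9]
t 16.83 tcp [ 565.3 -204.4   38.9] yang 90.01 tilt [0.8 0.1] F [-0.7  0.1 -0.8] w 45.1 g 0.4967110510915518 q [-0.3  0.5 -0.3  0.8  0.  -0.3]
```

```bash
python3 -m crank '[{"hand":0.53,"translation":[-1,0,0],"roll":0},{"hand":0.53,"translation":[-1,0,0],"roll":0},{"hand":0.53,"translation":[0,0,0],"roll":0},{"hand":0.53,"translation":[0,0,0],"roll":0}]' ;  python3 -m crank '[{"hand":0.53,"translation":[-1,0,0],"roll":0},{"hand":0.53,"translation":[-1,0,0],"roll":0},{"hand":0.53,"translation":[0,0,0],"roll":0}]'
```

```text
clock: 17.17
tool_pos: [565.7, -204.4, 38.9]
tool_rot: [[-1.0, 0.0, -0.002], [0.0, 1.0, 0.0], [0.002, 0.0, -1.0]]
ft_force: [-4.8, -0.2, 2.7]
grip_width: 45.1
gripper_force: 2.6
clock: 17.42
tool_pos: [565.7, -204.3, 38.7]
tool_rot: [[-1.0, 0.0, -0.006], [0.0, 1.0, -0.0], [0.006, -0.0, -1.0]]
ft_force: [-9.3, -1.0, 5.6]
grip_width: 45.1
gripper_force: 4.6
```

```bash
python3 -m crank '[{"hand":0.53,"translation":[-2,0,0],"roll":0},{"hand":0.53,"translation":[0,0,0],"roll":0}]';  python3 -m crank '[{"hand":0.53,"translation":[7,0,0],"roll":0},{"hand":0.53,"translation":[20,0,0],"roll":0},{"hand":0.53,"translation":[20,0,-30],"roll":0},{"hand":0.53,"translation":[0,0,-41],"roll":0},{"hand":1,"translation":[0,0,-41],"roll":0},{"hand":1,"translation":[0,0,0],"roll":0}]' >/dev/null;python3 go.py 424 220.5 150 96.6; python3 - <<'E'
from h import *
im=optics.camera("top");cv2.imwrite("pics/top6.png",im);
r=optics.trace("spacer","top")[:1]
if r: print(r[0]["p"],r[0]["extent"],fit("spacer",["top"],[r[0]["pixels"]],[610,-204,0],54))
u,v=proj("top",[600,-204,60]).astype(int);cv2.imwrite("pics/g.png",cv2.resize(im[v-40:v+40,u-50:u+50],(750,600),interpolation=2))
E
```

```text
clock: 17.58
tool_pos: [565.6, -204.3, 38.3]
tool_rot: [[-1.0, 0.001, -0.009], [0.001, 1.0, -0.0], [0.009, -0.0, -1.0]]
ft_force: [-12.2, -1.3, 6.6]
grip_width: 45.2
gripper_force: 6.3
roll -6.6 shift after roll [ 56.3 436.5   9.9]
t 18.08 tcp [ 530.1 -206.6  159.9] yang 90.0 tilt [17.1 -5.4] F [ 1.  -0.4  0.4] w 68.0 g 0.0 q [-0.4  0.4 -0.2  1.   0.  -0.4]
0.79 [306.4, 145.3, 336.1, 168.9] (array([ 6.08e+02, -1.98e+02,  8.00e-02]), np.float64(171.0462260874285))
```

View pics/g.png

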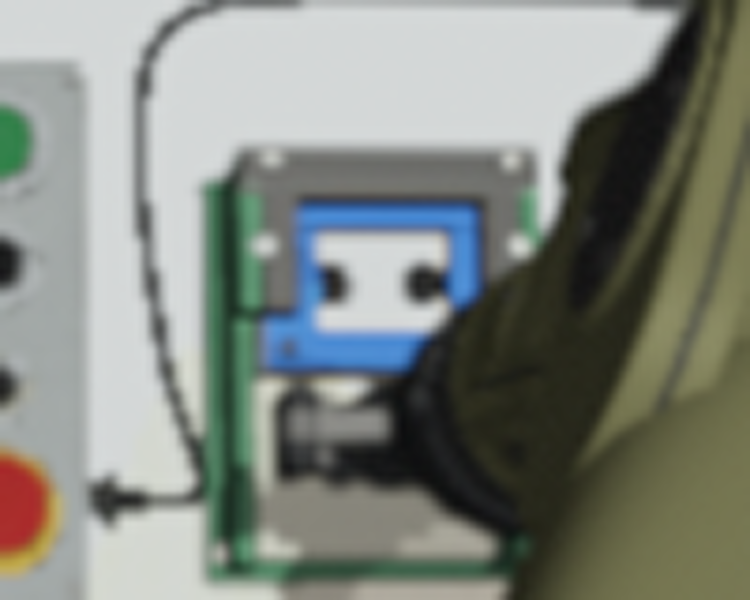

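```bash
python3 -m crank '[{"hand":1,"translation":[0,0,0],"roll":-6.3},{"hand":1,"translation":[5.1,39.7,0],"roll":0},{"hand":1,"translation":[5.1,39.7,0],"roll":0},{"hand":1,"translation":[5.1,39.7,0],"roll":0},{"hand":1,"translation":[5.1,39.7,0],"roll":0},{"hand":1,"translation":[5.1,39.7,0],"roll":0},{"hand":1,"translation":[5.1,39.7,0],"roll":0},{"hand":1,"translation":[5.1,39.7,0],"roll":0}]' >/dev/null
python3 -m crank '[{"hand":1,"translation":[5.1,39.7,0],"roll":0},{"hand":1,"translation":[5.1,39.7,0],"roll":0},{"hand":1,"translation":[5.1,39.7,20],"roll":0},{"hand":1,"translation":[5.1,39.7,30],"roll":0},{"hand":1,"translation":[0,0,20],"roll":0},{"hand":1,"translation":[0,0,0],"roll":0},{"hand":1,"translation":[0,0,0],"roll":0},{"hand":1,"translation":[0,0,0],"roll":0}]' >/dev/null;  python3 go.py 424.2 221.3 0 96.3; python3 - <<'E'
from h import *
optics.camera("top");optics.camera("side")
for n,c,z in (("spacer","top",54),("body","top",30),("grease_jar","side",0)):
    r=optics.trace(n,c)[:1]
    if r: print(n,r[0]["p"],r[0]["extent"], fit(n,[c],[r[0]["pixels"]],[610,-204,0],z) if n=="spacer" else at(c,(r[0]["extent"][0]+r[0]["extent"][2])/2,(r[0]["extent"][1]+r[0]["extent"][3])/2,30))
E
```

```text
roll -0.0 shift after roll [-2.5  7.2 87.6]
t 19.52 tcp [422.5 213.9  87.6] yang 96.26 tilt [-0.1 -0. ] F [ 0.4 -0.3  0.2] w 85.6 g 0.0 q [ 0.5  0.3 -0.5  0.8  0.   0.4]
spacer 0.85 [304.2, 146.3, 337.3, 165.9] (array([ 6.08355324e+02, -2.02917824e+02,  3.44135802e-03]), np.float64(79.50620653390571))
body 0.65 [305.6, 142.9, 335.5, 170.2] [ 611.04036489 -205.05979409   30.        ]
grease_jar 0.73 [173.6, 286.4, 200.0, 316.5] [481.84431108 317.5411513   30.        ]
```

```bash
python3 -m crank '[{"hand":1,"translation":[-1.2,3.6,20],"roll":0},{"hand":1,"translation":[-1.2,3.6,30],"roll":0},{"hand":1,"translation":[0,0,25],"roll":0},{"hand":1,"translation":[0,0,13],"roll":0},{"hand":1,"translation":[0,0,0],"roll":0},{"hand":1,"translation":[0,0,0],"roll":0}]' >/dev/null;  python3 go.py 424.2 221.3 -2 96.3
```

```text
roll -0.0 shift after roll [-0.5  0.   1.5]
t 20.27 tcp [423.7 221.2  -0.5] yang 96.26 tilt [-0.9 -0.4] F [-0.4  0.2  0.1] w 85.4 g 0.0 q [ 0.5  0.4 -0.6  0.6  0.   0.4]
```

```bash
python3 -m crank '[{"hand":1,"translation":[-0.5,0,2],"roll":0},{"hand":0,"translation":[0,0,0],"roll":0},{"hand":0,"translation":[0,0,0],"roll":0},{"hand":0,"translation":[0,0,0],"roll":0},{"hand":0,"translation":[0,0,0],"roll":0}]' 30;  python3 -m crank '[{"hand":0,"translation":[0,0,-10],"roll":0},{"hand":0,"translation":[0,0,-30],"roll":0},{"hand":0,"translation":[0,0,-40],"roll":0},{"hand":0,"translation":[0,0,-40],"roll":0},{"hand":0,"translation":[0,0,-40],"roll":6.3},{"hand":0,"translation":[0,0,0],"roll":0},{"hand":0,"translation":[0,0,0],"roll":0},{"hand":0,"translation":[0,0,0],"roll":0}]' >/dev/null;python3 go.py 579 -204.4 150 90;python3 - <<'E'
from h import *
im=optics.camera("side");cv2.imwrite("pics/side7.png",im);u,v=proj("side",[424,220,150]).astype(int);cv2.imwrite("pics/i.png",cv2.resize(im[v-40:v+40,u-50:u+50],(750,600),interpolation=2))
E
```

```text
clock: 20.68
tool_pos: [425.4, 222.1, -1.3]
tool_rot: [[-0.994, -0.11, 0.002], [-0.11, 0.994, 0.001], [-0.003, 0.0, -1.0]]
ft_force: [-0.1, -1.3, 5.4]
grip_width: 63.1
gripper_force: 32.6
roll 0.0 shift after roll [-155.  -426.1    7.4]
t 21.35 tcp [424.  221.7 157.4] yang 90.04 tilt [0.2 0.2] F [ 0.1  0.1 -1.9] w 63.0 g 34.188416227698326 q [ 0.5  0.2 -0.4  1.   0.   0.5]
```

View pics/i.png

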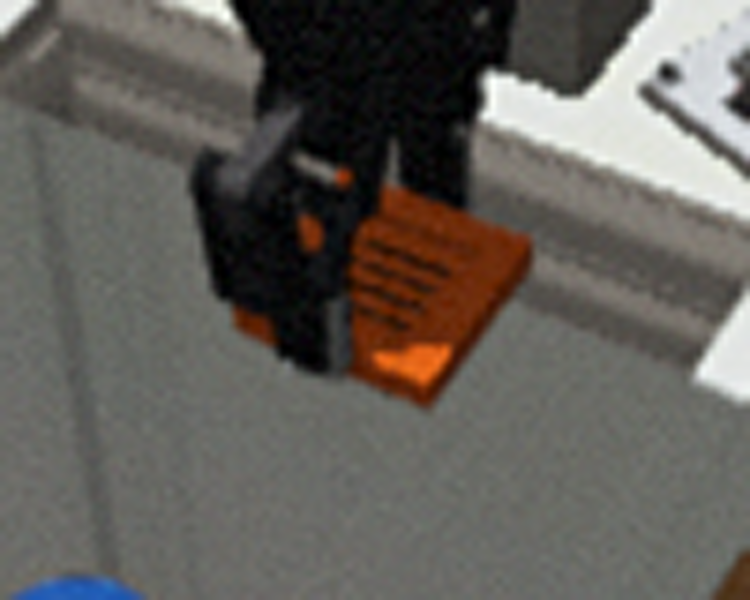

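Cover is held flat. To keep it safely supported at release with the fingers ahead of the cheeks, I'll set it down and regrasp ~9 mm nearer its rear edge.

```bash
python3 -m crank '[{"hand":0,"translation":[0,0,40],"roll":0},{"hand":0,"translation":[0,0,40],"roll":0},{"hand":0,"translation":[0,0,40],"roll":0},{"hand":0,"translation":[0,0,25],"roll":0},{"hand":0,"translation":[0,0,9],"roll":0},{"hand":0,"translation":[0,0,3.5],"roll":0},{"hand":0,"translation":[0,0,0],"roll":0},{"hand":0,"translation":[0,0,0],"roll":0}]';python3 go.py 415 221.7 -2 90
```

```text
clock: 22.07
tool_pos: [423.4, 221.3, -0.5]
tool_rot: [[-1.0, -0.0, -0.002], [-0.0, 1.0, -0.001], [0.002, -0.001, -1.0]]
ft_force: [-0.6, 0.3, -1.3]
grip_width: 63.2
gripper_force: 35.6
roll 0.0 shift after roll [8.4 0.4 1.5]
t 22.07 tcp [423.4 221.3  -0.5] yang 90.01 tilt [-1.8 -0.8] F [-0.6  0.3 -1.3] w 63.2 g 35.57693213224411 q [ 0.5  0.4 -0.6  0.6  0.   0.5]
```

```bash
python3 -m crank '[{"hand":1,"translation":[0,0,0.7],"roll":0},{"hand":1,"translation":[0,0,0],"roll":0},{"hand":1,"translation":[0,0,0],"roll":0},{"hand":1,"translation":[5,0,0],"roll":0},{"hand":1,"translation":[4,0,0],"roll":0},{"hand":1,"translation":[0,0,0.5],"roll":0},{"hand":1,"translation":[0,0,0],"roll":0}]' >/dev/null; python3 go.py 415 221.7 -2 90; python3 -m crank '[{"hand":0,"translation":[0,0,0],"roll":0},{"hand":0,"translation":[0,0,0],"roll":0},{"hand":0,"translation":[0,0,0],"roll":0},{"hand":0,"translation":[0,0,0],"roll":0}]' 40
```

```text
roll 0.0 shift after roll [-0.3  0.1  0.7]
t 22.65 tcp [414.7 221.6  -1.3] yang 90.02 tilt [-0.4 -0.2] F [-0.3  0.4  0.5] w 85.6 g 0.0 q [ 0.5  0.4 -0.6  0.5  0.   0.5]
clock: 22.98
tool_pos: [415.5, 221.8, -0.9]
tool_rot: [[-1.0, -0.0, 0.0], [-0.0, 1.0, 0.0], [-0.0, 0.0, -1.0]]
ft_force: [-0.6, -0.8, 5.9]
grip_width: 62.5
gripper_force: 43.8
```

```bash
python3 -m crank '[{"hand":0,"translation":[0,0,-10],"roll":0},{"hand":0,"translation":[0,0,-30],"roll":0},{"hand":0,"translation":[0,0,-40],"roll":0},{"hand":0,"translation":[0,0,-40],"roll":0},{"hand":0,"translation":[0,0,-40],"roll":0},{"hand":0,"translation":[-13.8,-35.5,0],"roll":0},{"hand":0,"translation":[-13.8,-35.5,0],"roll":0},{"hand":0,"translation":[-13.8,-35.5,0],"roll":0}]' >/dev/null
python3 -m crank '[{"hand":0,"translation":[-13.8,-35.5,0],"roll":0},{"hand":0,"translation":[-13.8,-35.5,0],"roll":0},{"hand":0,"translation":[-13.8,-35.5,0],"roll":0},{"hand":0,"translation":[-13.8,-35.5,0],"roll":0},{"hand":0,"translation":[-13.8,-35.5,0],"roll":0},{"hand":0,"translation":[-13.8,-35.5,0],"roll":0},{"hand":0,"translation":[-13.8,-35.5,0],"roll":0},{"hand":0,"translation":[-13.8,-35.5,0],"roll":0}]' >/dev/null
python3 -m crank '[{"hand":0,"translation":[-13.8,-35.5,0],"roll":0},{"hand":0,"translation":[0,0,20],"roll":0},{"hand":0,"translation":[0,0,20],"roll":0},{"hand":0,"translation":[0,0,10],"roll":0},{"hand":0,"translation":[0,0,0],"roll":0},{"hand":0,"translation":[0,0,0],"roll":0},{"hand":0,"translation":[0,0,0],"roll":0}]' >/dev/null;python3 go.py 581.5 -204.4 65 90; python3 - <<'E'
from h import *
im=optics.camera("top");cv2.imwrite("pics/top8.png",im);side=optics.camera("side");cv2.imwrite("pics/side8.png",side)
u,v=proj("top",[600,-204,90]).astype(int);print(u-30,v-35);a=cv2.resize(im[v-35:v+35,u-30:u+20],(400,560),interpolation=2)
u,v=proj("side",[600,-204,90]).astype(int);b=cv2.resize(side[v-35:v+35,u-25:u+25],(400,560),interpolation=2)
cv2.imwrite("pics/j.png",np.hstack([a,b]))
E
```

```text
roll 0.0 shift after roll [-0.1 -0.5 44.6]
t 24.9 tcp [ 581.4 -203.9  109.6] yang 90.05 tilt [ 0.9 -0.3] F [ 0.1  0.3 -1.5] w 62.6 g 44.61825594305992 q [-0.3  0.5 -0.1  1.  -0.  -0.3]
293 121
```

View pics/j.png

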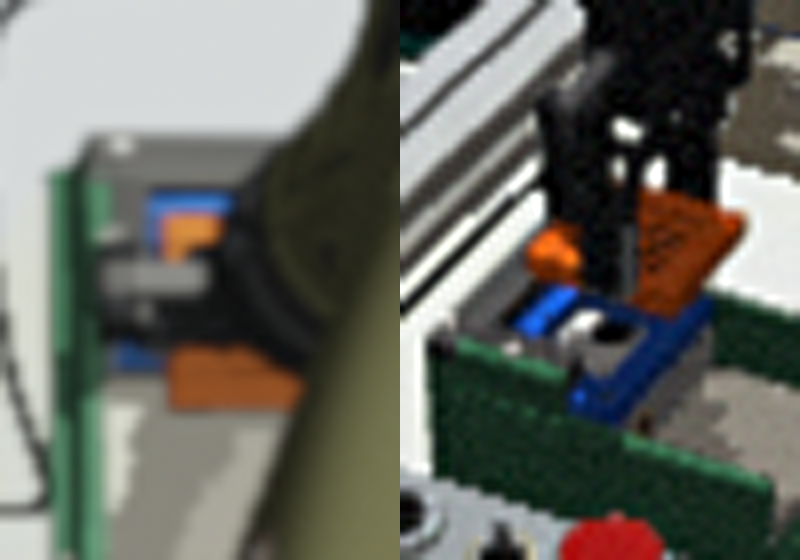

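```bash
python3 - <<'E'
from h import *
T=lambda a,b:(293+(a+.5)/8-.5,121+(b+.5)/8-.5)
print(at("top",*T(165,380),122.5),at("top",*T(200,212),122.5),at("top",*T(200,409),122.5),"spacer back",at("top",*T(140,371),66),"cheek inner",at("top",*T(147,230),83))
E
```

```text
[ 563.90437555 -168.3536696   122.5       ] [ 620.74273305 -181.30961379  122.5       ] [ 554.16953655 -179.9044768   122.5       ] spacer back [ 575.26635343 -168.46149821   66.        ] cheek inner [ 622.13159625 -169.31234574   83.        ]
```

```bash
python3 -m crank '[{"hand":0,"translation":[0,-0.4,14],"roll":0},{"hand":0,"translation":[0,0,10],"roll":0},{"hand":0,"translation":[0,0,4],"roll":0},{"hand":0,"translation":[0,0,4],"roll":0},{"hand":0,"translation":[0,0,3],"roll":0},{"hand":0,"translation":[0,0,0],"roll":0},{"hand":0,"translation":[0,0,0],"roll":0}]' ;python3 go.py 581.5 -204.4 65 90
```

```text
clock: 25.58
tool_pos: [581.0, -205.1, 73.7]
tool_rot: [[-1.0, 0.0, -0.0], [0.0, 1.0, -0.001], [0.0, -0.001, -1.0]]
ft_force: [0.9, -1.9, -2.9]
grip_width: 62.7
gripper_force: 44.5
roll -0.0 shift after roll [-0.5  0.7  8.7]
t 25.58 tcp [ 581.  -205.1   73.7] yang 89.98 tilt [-0.  -0.9] F [ 0.9 -1.9 -2.9] w 62.7 g 44.5125675201416 q [-0.3  0.5 -0.2  0.9 -0.  -0.3]
```

```bash
python3 -m crank '[{"hand":0,"translation":[0,0.4,3],"roll":0},{"hand":0,"translation":[0,0,3],"roll":0},{"hand":0,"translation":[0,0,2],"roll":0},{"hand":0,"translation":[0,0,1.5],"roll":0},{"hand":0,"translation":[0,0,0],"roll":0},{"hand":0,"translation":[0,0,0],"roll":0}]' ;python3 go.py 581.5 -204.4 65 90
```

```text
clock: 26.08
tool_pos: [581.4, -205.0, 64.8]
tool_rot: [[-1.0, 0.0, 0.001], [0.0, 1.0, -0.002], [-0.001, -0.002, -1.0]]
ft_force: [0.2, -5.6, 3.0]
grip_width: 62.6
gripper_force: 45.0
roll -0.0 shift after roll [-0.1  0.6 -0.2]
t 26.08 tcp [ 581.4 -205.    64.8] yang 89.98 tilt [ 1.1 -1.5] F [ 0.2 -5.6  3. ] w 62.6 g 44.96157847344875 q [-0.3  0.5 -0.2  0.9 -0.  -0.3]
```

```bash
python3 -m crank '[{"hand":0,"translation":[0,-1,-1],"roll":0},{"hand":0,"translation":[0,-0.6,0],"roll":0},{"hand":0,"translation":[0,0,0],"roll":0},{"hand":0,"translation":[0,0,0],"roll":0}]' ;python3 go.py 581.5 -204.4 65 90
```

```text
clock: 26.42
tool_pos: [581.0, -205.1, 65.2]
tool_rot: [[-1.0, -0.001, 0.0], [-0.001, 1.0, 0.001], [-0.0, 0.001, -1.0]]
ft_force: [0.3, -0.7, 1.7]
grip_width: 62.8
gripper_force: 44.9
roll 0.0 shift after roll [-0.5  0.7  0.2]
t 26.42 tcp [ 581.  -205.1   65.2] yang 90.04 tilt [0.2 1.2] F [ 0.3 -0.7  1.7] w 62.8 g 44.87859830260277 q [-0.3  0.5 -0.2  0.9  0.  -0.3]
```

```bash
python3 -m crank '[{"hand":1,"translation":[0,0,0],"roll":0},{"hand":1,"translation":[0,0,0],"roll":0},{"hand":1,"translation":[0,0,0],"roll":0},{"hand":1,"translation":[0,0,0],"roll":0},{"hand":1,"translation":[0,0,-20],"roll":0},{"hand":1,"translation":[0,0,-30],"roll":0},{"hand":0,"translation":[0,0,-5],"roll":0},{"hand":0,"translation":[0,0,0],"roll":0}]' ;python3 go.py 589 -204.4 90 90;python3 - <<'E'
from h import *
im=optics.camera("side");cv2.imwrite("pics/side9.png",im);
r=optics.trace("cover","side")[:1]
if r: print(r[0]["p"],r[0]["extent"],fit("cover",["side"],[r[0]["pixels"]],[589,-205,0],66),fit("cover",["side"],[r[0]["pixels"]],[589,-205,0,66]))
E
```

```text
clock: 27.08
tool_pos: [582.8, -206.4, 122.8]
tool_rot: [[-1.0, -0.0, 0.005], [-0.0, 1.0, -0.002], [-0.005, -0.002, -1.0]]
ft_force: [-0.2, -0.4, -0.2]
grip_width: 63.8
gripper_force: 0.0
roll 0.0 shift after roll [-6.2  2.  32.8]
t 27.08 tcp [ 582.8 -206.4  122.8] yang 90.01 tilt [ 4.9 -1.5] F [-0.2 -0.4 -0.2] w 63.8 g 0.0 q [-0.3  0.5 -0.1  1.   0.  -0.3]
0.68 [254.8, 165.0, 276.9, 182.6] (array([ 5.14352491e+02, -1.69897181e+02,  4.26386177e-01]), np.float64(51.40963183903034)) (array([ 530.96737486, -205.72097196,    0.70929983,   35.83755178]), np.float64(45.055036937146895))
```

I've used up my viewing allowance (11 pictures, one over the limit), so I'll check from pixel masks numerically from here.

```bash
python3 - <<'E'
from h import *
for c in("side","top"):
    im=optics.camera(c).astype(int)
    b,g,r=im[...,0],im[...,1],im[...,2]
    u,v=proj(c,[590,-204,70]).astype(int);print(c,"origin",u-24,v-20)
    for y in range(v-20,v+24,1):
        print(''.join('O' if r[y,x]-b[y,x]>55 else 'B' if b[y,x]-r[y,x]>45 else 'G' if g[y,x]-r[y,x]>20 else 'k' if r[y,x]<60 else '.' for x in range(u-24,u+26)))
    for q in box(-33,33,-32,32,0,12): print((proj(c,q+[589,-204.7,66])-[u-24,v-20]).round(1),end=' ')
    print()
E
```

```text
side origin 227 139
........k.....kkkkkkkkkkkkk..kkkkkk...............
.......k.....k..kkkkkkkkkkk..kkkkkk...............
............k...kkkkkkkkkk...kkkkkk...............
....................kkkkkkk....kkkk...............
....k....k..........kkkkkk........................
........k...........kkkkkk........................
.......k............kkkkkk........................
.k....k.............kkkkkk..G.....................
.....k..............kkkkkkkkG.....................
....k............kkkkkkkkkkkkkG...................
...k............kkkkkkkkkkkkkkkk..................
..k............kkkkkkkkkkkkkkkkk..................
.k............kkkBkBk..kk.kkkkkk..................
k............kkkBBBB.OOOOOOkkkkk..................
............kkkBBBBBOOOOOOOOOOOk..................
...........kkkBBBBBOOOOOOOOOOOOOO.................
..........kkkBBBBBOOOOOOOOOOOOOOOOOOO.............
.........kkkBBBBBOOOOOOOOOOOOOOOOOOOOOO.G.........
........kkkBBBB.OOOOOOOOOOOOOOOOOOOOOOOkGGGG......
........kkBBBB.OOOOOOOOkOOOOOOOOOOOOOOOkkGGGGGGGG.
.........kkBB.OOOOOOOO.OOOOOOOOOOOOOOOOkGkGkkkGkGG
k..GG....
[... 2919 characters left out ...]
G......OOOOOOOOOOOOOOOOOOO.kkk.............
..GGGGGG.........................kkkk.............
..GGGGGG.........................kkk..............
.GGGGGGG........................kkkk..............
.GGGGGGG........................kkkk..............
.GGGGGGG........................kkk...............
.GGGGGGG.......................kkkk...............
.GGGGGGG.......................kkkk...............
.GGGGGGG......................kkkkk...............
.GGGGGGG......................kkkk................
.GGGGGGG......................kkkk................
.GGGGGGG......................kkkk................
[36.3 32.8] [37.2 32.2] [13.7 32.8] [14.3 32.2] [35.7  9.6] [36.6  8.8] [13.2  9.5] [13.9  8.7]
```

Both masks put the cover at about (588, −205), flat on the spacer between the cheeks. Next I press with shut fingers in the recess.

```bash
python3 -m crank '[{"hand":0,"translation":[-5,0.6,0],"roll":0},{"hand":0,"translation":[-5,0.6,0],"roll":0},{"hand":0,"translation":[0,0,0],"roll":0},{"hand":0,"translation":[0,0,10],"roll":0},{"hand":0,"translation":[0,0,15],"roll":0},{"hand":0,"translation":[0,0,15],"roll":0},{"hand":0,"translation":[0,0,0],"roll":0},{"hand":0,"translation":[0,0,0],"roll":0}]' ;python3 go.py 592 -205 72 90
```

```text
clock: 27.95
tool_pos: [589.6, -204.2, 78.8]
tool_rot: [[-1.0, -0.0, -0.003], [-0.0, 1.0, 0.001], [0.003, 0.001, -1.0]]
ft_force: [0.2, 0.5, 0.0]
grip_width: -0.2
gripper_force: 0.0
roll 0.0 shift after roll [-2.4 -0.8  6.8]
t 27.95 tcp [ 589.6 -204.2   78.8] yang 90.0 tilt [-3.2  1.1] F [0.2 0.5 0. ] w -0.2 g 0.0 q [-0.3  0.5 -0.1  0.9  0.  -0.3]
```

```bash
python3 -m crank '[{"hand":0,"translation":[-1.5,-0.6,2.5],"roll":0},{"hand":0,"translation":[0,0,2],"roll":0},{"hand":0,"translation":[0,0,1],"roll":0},{"hand":0,"translation":[0,0,0],"roll":0},{"hand":0,"translation":[0,0,0],"roll":0}]' ;python3 -m crank '[{"hand":0,"translation":[0,0,1],"roll":0},{"hand":0,"translation":[0,0,1],"roll":0},{"hand":0,"translation":[0,0,0],"roll":0},{"hand":0,"translation":[0,0,0],"roll":0}]'
```

```text
clock: 28.37
tool_pos: [592.6, -205.3, 75.2]
tool_rot: [[-1.0, -0.0, 0.001], [-0.0, 1.0, -0.0], [-0.001, -0.0, -1.0]]
ft_force: [0.7, 0.2, -0.7]
grip_width: 0.3
gripper_force: 0.0
clock: 28.7
tool_pos: [592.3, -205.2, 72.7]
tool_rot: [[-1.0, -0.0, -0.0], [-0.0, 1.0, 0.0], [0.0, 0.0, -1.0]]
ft_force: [0.2, -0.9, -0.8]
grip_width: 0.4
gripper_force: 0.0
```

```bash
python3 -m crank '[{"hand":0,"translation":[-3,0,0],"roll":0},{"hand":0,"translation":[-3,0,0],"roll":0},{"hand":0,"translation":[-3,0,0],"roll":0},{"hand":0,"translation":[-3,0,0],"roll":0},{"hand":0,"translation":[0,0,0],"roll":0},{"hand":0,"translation":[0,0,0],"roll":0}]' ;python3 -m crank '[{"hand":0,"translation":[-2,0,0],"roll":0},{"hand":0,"translation":[-2,0,0],"roll":0},{"hand":0,"translation":[0,0,0],"roll":0},{"hand":0,"translation":[0,0,0],"roll":0}]'; python3 go.py
```

```text
clock: 29.2
tool_pos: [604.9, -205.2, 72.7]
tool_rot: [[-1.0, -0.0, 0.001], [-0.0, 1.0, -0.0], [-0.001, -0.0, -1.0]]
ft_force: [-0.1, -0.4, 0.3]
grip_width: 0.5
gripper_force: 0.0
clock: 29.53
tool_pos: [608.7, -205.2, 72.8]
tool_rot: [[-1.0, -0.0, 0.0], [-0.0, 1.0, -0.0], [-0.0, -0.0, -1.0]]
ft_force: [-1.0, 0.2, 0.2]
grip_width: -0.3
gripper_force: 0.0
t 29.53 tcp [ 608.7 -205.2   72.8] yang 90.01 tilt [ 0.4 -0. ] F [-1.   0.2  0.2] w -0.3 g 0.0 q [-0.3  0.6 -0.1  0.9  0.  -0.3]
```

```bash
python3 -m crank '[{"hand":0,"translation":[0,0,1],"roll":0},{"hand":0,"translation":[0,0,1.5],"roll":0},{"hand":0,"translation":[0,0,1.5],"roll":0},{"hand":0,"translation":[0,0,0],"roll":0},{"hand":0,"translation":[0,0,0],"roll":0}]' ;python3 -m crank '[{"hand":0,"translation":[0,0,1.5],"roll":0},{"hand":0,"translation":[0,0,1.5],"roll":0},{"hand":0,"translation":[0,0,0],"roll":0},{"hand":0,"translation":[0,0,0],"roll":0}]'; python3 go.py
```

```text
clock: 29.95
tool_pos: [608.8, -205.3, 69.6]
tool_rot: [[-1.0, -0.0, 0.001], [-0.0, 1.0, -0.0], [-0.001, -0.0, -1.0]]
ft_force: [-1.2, 0.2, 5.8]
grip_width: 0.1
gripper_force: 2.8
clock: 30.28
tool_pos: [608.8, -205.3, 67.1]
tool_rot: [[-1.0, -0.0, 0.001], [-0.0, 1.0, -0.0], [-0.001, -0.0, -1.0]]
ft_force: [-1.9, 1.3, 7.4]
grip_width: 0.2
gripper_force: 3.9
t 30.28 tcp [ 608.8 -205.3   67.1] yang 90.0 tilt [ 1.5 -0.4] F [-1.9  1.3  7.4] w 0.2 g 3.898465402016882 q [-0.3  0.6 -0.1  0.9  0.  -0.3]
```

```bash
python3 -m crank '[{"hand":0,"translation":[0,0,1],"roll":0},{"hand":0,"translation":[0,0,0.8],"roll":0},{"hand":0,"translation":[0,0,0],"roll":0},{"hand":0,"translation":[0,0,0],"roll":0}]' ; python3 -m crank '[{"hand":0,"translation":[-2,0,0],"roll":0},{"hand":0,"translation":[-2,0,0],"roll":0},{"hand":0,"translation":[-2,0,0],"roll":0},{"hand":0,"translation":[0,0,0],"roll":0}]'
```

```text
clock: 30.62
tool_pos: [608.8, -205.3, 65.8]
tool_rot: [[-1.0, -0.0, 0.002], [-0.0, 1.0, -0.0], [-0.002, -0.0, -1.0]]
ft_force: [-2.7, 0.9, 10.8]
grip_width: 0.1
gripper_force: 5.0
clock: 30.95
tool_pos: [611.5, -205.4, 65.6]
tool_rot: [[-1.0, 0.001, -0.005], [0.001, 1.0, -0.001], [0.005, -0.001, -1.0]]
ft_force: [-9.5, 1.2, 15.4]
grip_width: -0.6
gripper_force: 7.9
```

```bash
python3 -m crank '[{"hand":0,"translation":[-2,0,0],"roll":0},{"hand":0,"translation":[0,0,0],"roll":0},{"hand":0,"translation":[0,0,0],"roll":0}]' ; python3 go.py; python3 - <<'E'
from h import *
im=optics.camera("side").astype(int)
b,g,r=im[...,0],im[...,1],im[...,2]
u,v=proj("side",[600,-204,70]).astype(int);print(u-24,v-20)
for y in range(v-20,v+20): print(''.join('O' if r[y,x]-b[y,x]>55 else 'B' if b[y,x]-r[y,x]>45 else 'G' if g[y,x]-r[y,x]>20 else 'k' if r[y,x]<60 else '.' for x in range(u-24,u+26)))
for q in box(-33,33,-32,32,0,12): print((proj("side",q+[600,-204.7,60])-[u-24,v-20]).round(1),end=' ')
E
```

```text
clock: 31.2
tool_pos: [613.5, -205.4, 65.6]
tool_rot: [[-1.0, 0.001, -0.004], [0.001, 1.0, -0.001], [0.004, -0.001, -1.0]]
ft_force: [-9.1, 0.6, 14.9]
grip_width: 0.2
gripper_force: 7.7
t 31.2 tcp [ 613.5 -205.4   65.6] yang 89.96 tilt [-4.3 -0.9] F [-9.1  0.6 14.9] w 0.2 g 7.695632930440297 q [-0.3  0.6 -0.1  0.9 -0.  -0.3]
224 138
................kkkkkkkkkkkkkk....................
................kkkkkkkkkkkkkk....................
....k..........kkkkkkkkkkkkkkk....................
...............kkkkkkkkkkkkkkk....................
.........kk...kkkkkkkkkkkkkkk.....................
k........kk...kkkkkkkkkkkkkkk.....................
.........kk..kkkkkkkkkkkkkkk......................
.........kkkkkkkkkkkkkkkkkk.......................
..........kkkkkkkkkkkkkkkkk.......................
...k....k..kkkkkkkkkkkkkkkkkkkkG..................
..k....k....kkkkkkkkkkkkkkkkkkkkkG................
.k....k......kkkkkkkkkkkkkkkkkkkkkk...............
.....k......kkkkkkkkkkkkkkkkkkkkkkk...............
....k.......kkkkkkkkkkkkkkkkkkkkkkk...............
...k.......kkkkkkkkkkkkkkkkkkkkkkk................

[... 670 characters left out ...]
GkGkkkkkGkkkkkOOOOOOOOOOkk..........kkkGGkG
...kkGGGGGkGkkkkkkGkBkk.OOOOOO.kk.............kkkG
...kkkGkkGkGGkGkkGGkBBBBkk.OOkk...................
...kGGGkGkkGGGGGGkkGBBBBBBkkkkk...................
...kGkGGGkGGkGkGkGGGGBBBBBBkkk....................
...kkkkGGGkkkkGkkGGGGGGGBBGkk.....................
...kkGGGGGkGkkkGGkkGGGGGGGGGGkk...................
...kGGGGGGGkkGkkkkkGGGGkGGGGGGGGG.................
...kGGGkkkGkkkGkGGGGkkkkGkGGGGGGGGG...............
...kGkkkGGkkGkkkGkGGGkGkkkkkGGGGGGGGk.............
...kGGkkkGkkkkGkGGkGGkkGkGkkGkkGGGGGGGkk..........
...kGkGGGGkkkGGkGkGGGkkGkGkGGkGkkkkGGkGGGGk.......
[38.5 21.1] [38.5 18. ] [29.3 31.4] [29.3 28.3] [20.9 15.6] [20.8 12.6] [11.3 25.6] [11.2 22.6]
```

```bash
python3 -m crank '[{"hand":0,"translation":[-1.5,0,0],"roll":0},{"hand":0,"translation":[-1.5,0,0],"roll":0},{"hand":0,"translation":[0,0,0],"roll":0},{"hand":0,"translation":[0,0,0],"roll":0}]' ; python3 -m crank '[{"hand":0,"translation":[-1.5,0,0],"roll":0},{"hand":0,"translation":[0,0,0],"roll":0},{"hand":0,"translation":[0,0,0],"roll":0}]'
```

```text
clock: 31.58
tool_pos: [616.4, -205.5, 65.6]
tool_rot: [[-1.0, 0.001, -0.004], [0.001, 1.0, -0.001], [0.004, -0.001, -1.0]]
ft_force: [-9.1, 1.1, 15.1]
grip_width: 0.0
gripper_force: 7.6
clock: 31.83
tool_pos: [617.9, -205.5, 65.6]
tool_rot: [[-1.0, 0.001, -0.004], [0.001, 1.0, -0.001], [0.004, -0.001, -1.0]]
ft_force: [-9.5, 0.6, 14.6]
grip_width: 0.4
gripper_force: 7.7
```

Steady sliding friction and no jam at the lip; continuing to the stop.

```bash
python3 -m crank '[{"hand":0,"translation":[-1.5,0,0],"roll":0},{"hand":0,"translation":[0,0,0],"roll":0},{"hand":0,"translation":[0,0,0],"roll":0}]' ; python3 -m crank '[{"hand":0,"translation":[-1.5,0,0],"roll":0},{"hand":0,"translation":[0,0,0],"roll":0},{"hand":0,"translation":[0,0,0],"roll":0}]';python3 -m crank '[{"hand":0,"translation":[-1.5,0,0],"roll":0},{"hand":0,"translation":[0,0,0],"roll":0},{"hand":0,"translation":[0,0,0],"roll":0}]'
```

```text
clock: 32.08
tool_pos: [619.4, -205.5, 65.6]
tool_rot: [[-1.0, 0.001, -0.004], [0.001, 1.0, -0.001], [0.004, -0.001, -1.0]]
ft_force: [-9.0, 0.5, 14.2]
grip_width: -0.1
gripper_force: 7.6
clock: 32.33
tool_pos: [619.8, -205.5, 65.6]
tool_rot: [[-1.0, 0.001, -0.006], [0.001, 1.0, -0.001], [0.006, -0.001, -1.0]]
ft_force: [-11.0, 0.5, 17.4]
grip_width: -0.0
gripper_force: 9.4
clock: 32.58
tool_pos: [619.8, -205.5, 65.6]
tool_rot: [[-1.0, 0.001, -0.009], [0.001, 1.0, -0.001], [0.009, -0.001, -1.0]]
ft_force: [-14.3, 0.0, 18.6]
grip_width: -0.1
gripper_force: 10.5
```

```bash
python3 -m crank '[{"hand":0,"translation":[-1,0,0],"roll":0},{"hand":0,"translation":[0,0,-1.5],"roll":0},{"hand":0,"translation":[0,0,-1.5],"roll":0},{"hand":0,"translation":[0,0,-1],"roll":0},{"hand":0,"translation":[0,0,0],"roll":0}]' ; python3 -m crank '[{"hand":0,"translation":[2,0,-0.5],"roll":0},{"hand":0,"translation":[4,0,-1],"roll":0},{"hand":0,"translation":[3,0,-2],"roll":0},{"hand":0,"translation":[0,0,0],"roll":0}]'
```

```text
clock: 33.0
tool_pos: [619.9, -205.5, 66.5]
tool_rot: [[-1.0, 0.001, -0.012], [0.001, 1.0, -0.001], [0.012, -0.001, -1.0]]
ft_force: [-10.7, -1.4, 5.1]
grip_width: 0.1
gripper_force: 6.7
clock: 33.33
tool_pos: [617.4, -205.3, 71.9]
tool_rot: [[-1.0, 0.0, 0.001], [0.0, 1.0, -0.0], [-0.001, -0.0, -1.0]]
ft_force: [0.4, 0.1, -0.4]
grip_width: 0.1
gripper_force: 0.0
```

```bash
python3 -m crank '[{"hand":0,"translation":[3,0,-15],"roll":0},{"hand":0,"translation":[0,0,-35],"roll":0},{"hand":0,"translation":[0,0,-40],"roll":0},{"hand":0,"translation":[0,40,0],"roll":0},{"hand":0,"translation":[0,41,0],"roll":0},{"hand":0,"translation":[0,41,0],"roll":0},{"hand":0,"translation":[0,41,0],"roll":0},{"hand":0,"translation":[0,41,0],"roll":0}]' >/dev/null;python3 -m crank '[{"hand":0,"translation":[0,41,0],"roll":0},{"hand":0,"translation":[0,41,0],"roll":0},{"hand":0,"translation":[0,41,0],"roll":0},{"hand":0,"translation":[0,0,0],"roll":0},{"hand":0,"translation":[0,0,0],"roll":0}]' >/dev/null; python3 go.py; cat > chk.py <<'E'
from h import *
for c in("side","top"):
    im=optics.camera(c).astype(int)
    b,g,r=im[...,0],im[...,1],im[...,2]
    u,v=proj(c,[600,-204,65]).astype(int);print(c,"origin",u-24,v-20)
    for y in range(v-16,v+20): print(''.join('O' if r[y,x]-b[y,x]>55 else 'B' if b[y,x]-r[y,x]>45 else 'G' if g[y,x]-r[y,x]>20 else 'k' if r[y,x]<60 else '.' for x in range(u-24,u+26)))
    for n,z in(("cover",61),("spacer",49),("body",25)):
        print(n,[(proj(c,q+[610,-204.6,z])-[u-24,v-16]).round(1).tolist() for q in BOX[n][0]])
        t=optics.trace(n,c)[:1]
        if t: print(t[0]["p"],t[0]["extent"],fit(n,[c],[t[0]["pixels"]],[610,-204.6,0],z))
E
python3 chk.py
```

```text
t 34.42 tcp [614.8 124.7 161.7] yang 90.28 tilt [1.5 0.3] F [ 0.6 -0.1  1.1] w -0.1 g 0.0 q [ 0.2  0.5 -0.   1.1  0.   0.2]
side origin 224 140
......k....k...........GG.........................
.....k....k............GGGGG......................
....k....k...............GG..GGG..................
...k....k............k.......GGGGGG...............
..k....k............kkkk........GGG...............
.k....k............kkkkkkkkk.....kk...............
k....k............kk.kkkkkkkkkkk.kk...............
....k............kkOOOOOkkkkkkkkkkk...............
...k............kkOOOOOOOOOkkkkkkkk...............
..k............kkOOOOOOOOOOOOOOkkkGGG.............
.k............kkOOOOOOOOOOOOOOOOOOkGGGGGG.........
k............kkOOOOOOOOOOOOOOOOOOOOO.GGGGGGG......
............kkOOOOOOOOOOOOOOOOOOOOOOBBBGGGGGGGG...
...........kkOOOOOOOOOOOOOOOOOOOOOOOBBkkkkGGGGGGGG
...........kOOOOOOOOOOOOOOOOOOOOOOO.BBkkkkkkkGGGGG
.............OOOOOOOOOOOOOOOOOOOOOOkBkkkkkkkkkkkGG
...k..GGG.......OOOOOOOOOOOOOOOOOOkkkkkkkkkkkkkkkk
..kkkkGGGGGG.........OOOOOOOOOOOOkkBkkkkkkkkGkkkkG
..kkkkGGGGGGG.G......OOOOOOOOOOOkkBk..
[... 3329 characters left out ...]
.....
cover [[35.7, 24.6], [36.6, 24.0], [13.3, 24.6], [13.9, 24.0], [35.1, 1.6], [36.0, 0.8], [12.8, 1.5], [13.4, 0.7]]
0.96 [312.1, 145.1, 332.4, 167.1] (array([ 6.07292446e+02, -2.04107546e+02, -9.75549841e-03]), np.float64(24.726914554640626))
spacer [[39.4, 25.2], [40.3, 24.6], [8.1, 25.2], [8.7, 24.6], [38.8, 2.5], [39.6, 1.6], [7.7, 2.4], [8.2, 1.5]]
0.46 [342.9, 232.4, 375.6, 269.8] (array([ 6.100e+02, -2.046e+02,  8.000e-02]), np.float64(1621.231598127274))
body [[37.6, 26.4], [39.4, 25.2], [7.0, 26.4], [8.1, 25.2], [37.1, 4.1], [38.8, 2.5], [6.6, 4.0], [7.7, 2.4]]
0.73 [306.6, 158.6, 340.3, 167.1] (array([ 570.19404318, -225.11450208,    0.61702207]), np.float64(633.1000775017591))
```

```bash
python3 -c "
from plant import arm
print(arm.finish_job())"
```

```text
the job is handed in; nothing more can be done
None
```

I handed the job in with block, spacer and cover stacked home against the stop and the cover under the lip by contact positions and camera masks. The peak force I read was about 24 N and the clock was about 35 s, but the hand-in returned no verdict, I did not read the platen depth directly, and I viewed 11 pictures, one over the limit of 10.

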